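# Rack the drained core plugs and nest their drip dishes

## Task

The stone core plugs have drained across their drip dishes. Lay every core in a groove of the grey curing rack, one to a groove, lowering it until it rests in the groove before you let go (never drop it onto the rack) and leaving neither end past the end of the rack. Then clear up by nesting all four loose dishes one in another, right way up and fully home, in the dish that is fixed on the stand; leave the bench timer beside them alone.

Things in the scene. Friction and masses are not known exactly. Their poses are not given: they have to be found in the camera images.
- core_a: round sawn stone core plug, a plain cylinder 26 mm in diameter and 84 mm long, about 105 g, rough enough not to roll far. Origin at the middle of its axis; x runs along its length (either end may point either way). At the start it lies level across the rim of dish_a, its axis 41.5 mm above the bench, along that dish's x. It may be absent (None at all times).
- core_b: round sawn stone core plug, a plain cylinder 26 mm in diameter and 84 mm long, about 105 g, rough enough not to roll far. Origin at the middle of its axis; x runs along its length (either end may point either way). At the start it lies level across the rim of dish_b, its axis 41.5 mm above the bench, along that dish's x. It may be absent (None at all times).
- core_c: round sawn stone core plug, a plain cylinder 26 mm in diameter and 84 mm long, about 105 g, rough enough not to roll far. Origin at the middle of its axis; x runs along its length (either end may point either way). At the start it lies level across the rim of dish_c, its axis 53.5 mm above the bench (dish_c stands nested in the empty dish_d), along that dish's x. It may be absent (None at all times).
- dish_a: aluminium drip dish, hollow, open upwards, 28 mm high, 90 g; wall 2 mm, widening evenly from 49 mm outside diameter at the bottom to 66 at the rim (hold it across the rim from outside). Floor 12 mm thick: nested dishes stand 12 mm apart. At its +x and -x two 2.5 mm pips on the rim, 14 mm apart, hold a core; +y and -y are free. Origin: centre of underside, z up.
- dish_b: aluminium drip dish, hollow, open upwards, 28 mm high, 90 g; wall 2 mm, widening evenly from 49 mm outside diameter at the bottom to 66 at the rim (hold it across the rim from outside). Floor 12 mm thick: nested dishes stand 12 mm apart. At its +x and -x two 2.5 mm pips on the rim, 14 mm apart, hold a core; +y and -y are free. Origin: centre of underside, z up.
- dish_c: aluminium drip dish, hollow, open upwards, 28 mm high, 90 g; wall 2 mm, widening evenly from 49 mm outside diameter at the bottom to 66 at the rim (hold it across the rim from outside). Floor 12 mm thick: nested dishes stand 12 mm apart. At its +x and -x two 2.5 mm pips on the rim, 14 mm apart, hold a core; +y and -y are free. Origin: centre of underside, z up.
- dish_d: aluminium drip dish, hollow, open upwards, 28 mm high, 90 g; wall 2 mm, widening evenly from 49 mm outside diameter at the bottom to 66 at the rim (hold it across the rim from outside). Floor 12 mm thick: nested dishes stand 12 mm apart. At its +x and -x two 2.5 mm pips on the rim, 14 mm apart, hold a core; +y and -y are free. Origin: centre of underside, z up.
- rack: fixed grey plastic curing rack, 110 mm along its x, 168 mm along its y, 30 mm high, with three straight shallow V grooves along x, 56 mm apart, open at both ends, each 24 mm wide at the top and 7 mm deep with flanks 30 degrees from level. Flat lands 32 mm wide lie between them. Origin at the centre of its underside, z up.
- groove_1 (a point): point on the axis of a core lying settled in the middle of this groove of the rack; x along the groove, y across, z up. It lies 8 mm above the rack's top face, 38 mm above the bench. This is the groove at the rack's -y side.
- groove_2 (a point): point on the axis of a core lying settled in the middle of this groove of the rack; x along the groove, y across, z up. It lies 8 mm above the rack's top face, 38 mm above the bench. This is the middle groove.
- groove_3 (a point): point on the axis of a core lying settled in the middle of this groove of the rack; x along the groove, y across, z up. It lies 8 mm above the rack's top face, 38 mm above the bench. This is the groove at the rack's +y side.
- stand_seat (a point): centre of the inner floor of the dish fixed on the stand (dark column; this point is 32 to 57 mm above the bench, differing from start to start). That dish is like the loose ones; its rim is 16 mm above this point, its pips 18.5. z up. The first dish nested in it has its underside at this point, each further one 12 mm higher.
- jar: white sample jar with a screw lid, 66 mm in diameter, 76 mm high, standing fast on the bench; an obstacle. Origin at the centre of its underside.
- timer: white bench timer, a flat box 56x64x18 mm, lying loose; a bystander. Origin at the centre of its underside.
- vacuum_pot: fixed upright vacuum pot beside the work, to keep clear of: 217 mm in diameter, 280 mm high with its fittings. Origin at the centre of its underside.
Things that resemble listed ones, but are neither listed nor needed, are in the scene too. What is shaped like the dish_c but red or yellow is not meant.

How it is judged:
By the outcome, as a careful person would: the job done as asked, in the order asked, and still so for the second after the job is handed in, with the robot touching nothing.
Of core_a, core_b, core_c only 2 to 3 are there at a start; the rules pass over those that are not, and their reading is None.
At some moment in a run one of dish_a, dish_b, dish_c, dish_d may be knocked a few centimetres aside while the robot is not near it.
It also fails if it takes over 192 s, if anything falls off the work surface, if the arm or the gripper's body presses on something with over 40 N, if the wrist force passes 120 N, or if a joint passes its speed limit or range.

## Robot

A 6-joint arm with a two-finger parallel gripper is mounted at the origin on a cart in front of the work surface, level with it; the furniture and walls round the work are solid. World frame = base frame: x ahead of the robot, y to its left, z up, the work surface at z = 0. Lengths are in mm, angles in rad, forces in N, time in s.
With the tool pointing down it reaches from about 375 to 825 mm from the base axis. Payload 5.5 kg.
Tool frame: the origin (TCP) lies midway between the tips of the shut fingers; the grasp point (between the pads) lies arm.tcp_to_grasp behind it (arm.tcp_to_grasp is the distance from the TCP to the grasp point, in mm); z points along the fingers, y is the direction in which the jaws open and shut (so a half turn about z gives the same grasp; the last joint's range is limited). The gripper opens to 85 mm and grips with 20 to 120 N. Pads are 22 mm wide; open, the fingers measure 114 mm over their backs; the gripper's body (76 mm by 85 mm) begins 54 mm behind the grasp point. The pads swing forward as they close: fully open they stand 13 mm farther back than shut.
Start: joints at [-1.175, 0.314, -0.047, 1.21, 0, 1.571], TCP at [231.324, -553.61, 231.299] pointing down, gripper open.
Joint ranges: [-2.67, 2.67], [-0.69, 1.73], [-1.03, 1.25], [-2.08, 2.16], [-1.42, 1.45], [-3.14, 3.14]. Speed limits (rad/s): [2.39, 2.39, 3.01, 3.14, 3.14, 3.14].

## Interface

Orientations are given as a unit quaternion [x, y, z, w].
In Python, from workcell import telemetry, snapshot, camera_params, order, finder, arm gives the robot as it stands.
- The arm moves only by the tool carry_out, never from a script. Its argument "targets" is a list of rows, each an object with "delta_pos": the shift along the tool's x, y, z in mm, a list of three; "turn": the turn, a rotation vector about the tool's x, y, z in rad, a list of three; "gripper": the opening in per cent of the stroke, from 0 (shut) to 100 (fully open). A call has 1 to 12 rows; each row is the pose to reach, as a shift and turn from the pose commanded when the call began, along the tool's axes at that moment; what a row does not reach only later rows make up. A row lasts 1/8 s, in which the tool goes at most 62.5 mm and 10.7 degrees, less where a joint would pass 70% of its speed; a pose out of reach is approached as far as the arm can. A call with a gripper value outside its range is refused whole. The fingers move at their own pace and stop on an object; the grip force is fixed at half the most. Time passes only in rows, so rows that repeat a pose let the fingers close. It gives the time, the measured TCP pose, the force and the opening at its end, in the units of the state.
- telemetry.read_state(): the state, without advancing time (a new reading comes with each control period).
- snapshot(name): name is "scene" or "top"; returns (picture, depth): 480x640x3 uint8, red, green, blue; 480x640 float32, mm along the optical axis (not along the pixel's ray), 0 where there is no reading.
- camera_params(name): a dict with "intrinsics" (3x3 intrinsics, pixels), "k1" (the pictures are not rectified: a ray, as slopes to the right and down, at radius r is drawn at 1 + k1 r^2 times it, then the intrinsics apply), "pose" (4x4, takes a point from camera to world coordinates). Camera axes: x right, y up, looking along -z (the intrinsics and any distortion apply to the point x, -y, -z); pixel columns grow to the right and rows downward; lengths in mm; the calibration is good to about 2 mm. A picture is of the moment at which its call begins. camera_params takes no time and is no camera call.
- order.job_done(): hands the job in, once; it reports no verdict.
Trained networks look in the newest picture that a camera, given by its name, has taken for a name from the list of things; names that differ only in an ending like _2 or _b are one class to them, and where a whole thing is asked for, a point or a joint stands for the part that bears it (a point fixed in the world has none). Each returns a list of dicts, best first, with "confidence" (0 to 1); they miss things now and then, are a little off and sometimes report something else, mostly with a low value. They report only what shows in the picture. A call takes as long as a camera call. They do not tell look-alikes from the thing itself.
- finder.silhouettes(label, camera): "pixels" (480x640 bool, what is visible of it).
- finder.mark_of(label, camera): "point" ([x, y, z] in mm, in world coordinates, good to about 4 mm: a listed point, or the origin of a listed thing).
The state is a dict: "t": time; "qpos": joint angles; "dq": joint speeds; "effort": joint torques, N m; "eef_pos": TCP position; "tcp_rot": TCP orientation; "ft_force": force on the tool from outside, world axes, zero at the start; "ft_torque": the same for the moment, N m; "gripper_width": finger opening in mm.
Only numpy, scipy, OpenCV 4.12 (cv2) and the standard library are available. Lean on these libraries where they do the work, as an engineer would, in place of code of your own. Each camera call takes 0.05 s, during which the arm holds its last target.

## Working session

There is one attempt and no reset: what is moved stays moved. The work goes in short steps, Python scripts to look and compute and a tool call to move; the robot and the scene stay as the last step left them, time stands still between calls to the robot, and variables do not carry over. Pictures are saved under pics/ and viewed, and the job is handed in when it is done.

Besides the shell and the picture viewer there is one more tool, called after ">>>" as name([rows], argument=value, ...), one row to a line, values as JSON. carry_out: Moves the arm, as the interface text tells. Its arguments: {"type":"object","properties":{"targets":{"type":"array"}},"required":["targets"]}

```bash
ls -la; mkdir -p pics; cat > h.py <<'E'
import numpy as np, cv2
from workcell import telemetry, snapshot, camera_params, order, finder, arm
E
python3 - <<'E'
from h import *
print(telemetry.read_state()); print(arm.tcp_to_grasp, dir(arm))
for c in ("scene","top"):
    p=camera_params(c); print(c,p)
    im,d=snapshot(c); cv2.imwrite(f"pics/{c}0.png",im[:,:,::-1]); np.save(f"pics/{c}0_d.npy",d); np.save(f"pics/{c}0_i.npy",im)
E
```

```text
total 12
drwxr-xr-x  3 agent agent 4096 Dec  7 13:55 .
drwxr-xr-x 23 root  root  4096 Dec  7 13:54 ..
drwxr-xr-x  2 agent agent 4096 Dec  7 13:55 pics
{'t': 0.0, 'qpos': array([-1.17498539e+00,  3.14187612e-01, -4.80753128e-02,  1.21020586e+00,
       -5.89167298e-06,  1.57079991e+00]), 'dq': array([-0.0003735 , -0.00026404,  0.00046594,  0.00082783,  0.00076595,
        0.00101451]), 'effort': array([ 2.03192198e-03, -5.39594185e+01,  3.39747262e+01,  1.91375997e-02,
        1.32213813e-04, -5.86529438e-06]), 'eef_pos': array([ 231.10921741, -553.07780476,  230.45924631]), 'tcp_rot': array([ 9.80480556e-01,  1.96614292e-01, -1.67305840e-04, -8.19326453e-04]), 'ft_force': array([-0.66354455, -0.15721533,  0.40207848]), 'ft_torque': array([ 0.01339147,  0.05731674, -0.02740288]), 'gripper_width': 85.48027782409004}
18.700000000000003 ['Unreachable', '__class__', '__delattr__', '__dict__', '__dir__', '__doc__', '__eq__', '__format__', '__ge__', '__getattribute__', '__getstate__', '__gt__', '__hash__', '__init__', '__init_subclass__', '__le__', '__lt__', '__module__', '__ne__', '__new__
[... 543 characters left out ...]
,  8.54524509e-01,  5.19218640e-01,
         5.63120291e+02],
       [ 0.00000000e+00,  0.00000000e+00,  0.00000000e+00,
         1.00000000e+00]])}
top {'intrinsics': array([[546.5407707 ,   0.        , 320.99516541],
       [  0.        , 546.5407707 , 236.75266596],
       [  0.        ,   0.        ,   1.        ]]), 'k1': -0.11929581073869862, 'pose': array([[ 1.00733009e-03,  9.91162580e-01, -1.32648881e-01,
         4.23523758e+02],
       [-9.99998514e-01,  8.12852792e-04, -1.52024898e-03,
         3.00249274e+02],
       [-1.39898989e-03,  1.32650216e-01,  9.91161926e-01,
         1.10269599e+03],
       [ 0.00000000e+00,  0.00000000e+00,  0.00000000e+00,
         1.00000000e+00]])}
```

View pics/scene0.png

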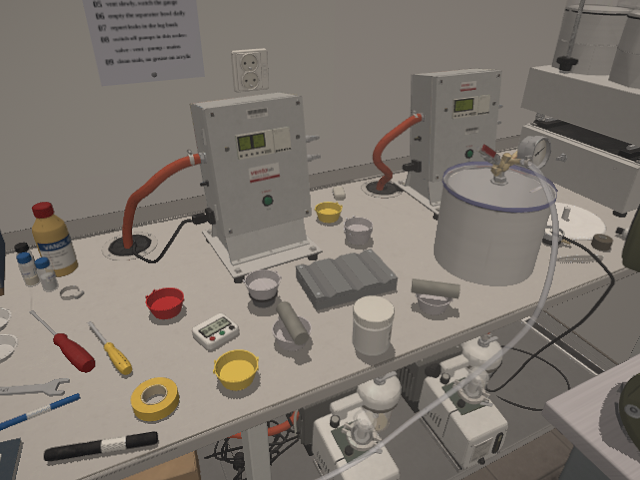

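View pics/top0.png

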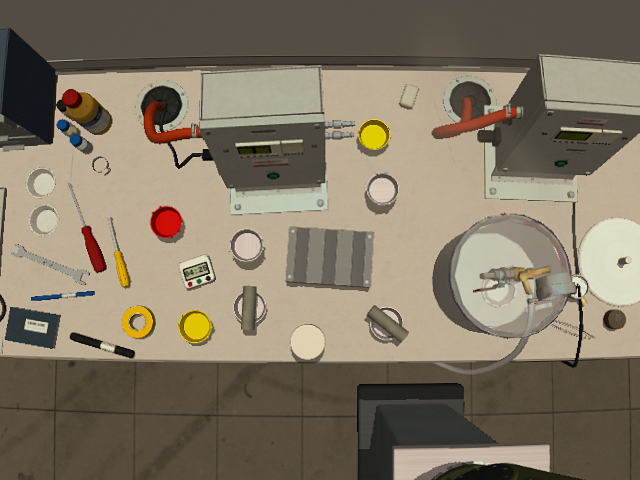

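```bash
python3 - <<'E'
from h import *
s=np.load("pics/scene0_i.npy")[:,:,::-1]; t=np.load("pics/top0_i.npy")[:,:,::-1]
a=cv2.resize(s[190:350,220:480],(780,480),interpolation=cv2.INTER_CUBIC); cv2.imwrite("pics/c1.png",a)
b=cv2.resize(t[160:360,150:430],(784,560),interpolation=cv2.INTER_CUBIC); cv2.imwrite("pics/c2.png",b)
for c in ("scene","top"):
    for l in ("core_a","dish_a","stand_seat","rack","groove_1","groove_2","groove_3","jar","timer","vacuum_pot"):
        for r in finder.mark_of(l,c): print(c,l,np.round(r["point"],1),round(r["confidence"],2))
E
```

```text
scene core_a [430.2 446.5  45.9] 0.91
scene core_a [397.8 176.7  39.3] 0.83
scene dish_a [657.9 175.9   9.1] 0.94
scene dish_a [599.4 617.4  -3.2] 0.86
scene dish_a [397.8 174.3   3.5] 0.85
scene dish_a [428.9 440.9   0.7] 0.79
scene dish_a [662.5 181.5  -1.8] 0.64
scene dish_a [782.9 194.9   1.9] 0.58
scene dish_a [392.2 553.4   2.3] 0.58
scene stand_seat [547.3 448.7  32. ] 0.7
scene rack [529.4 288.9   0.8] 0.86
scene rack [663.1 180.   10.8] 0.51
scene groove_1 [531.3 340.9  37.2] 0.98
scene groove_1 [520.9 231.1  37. ] 0.88
scene groove_1 [525.7 282.9  37. ] 0.67
scene groove_1 [430.2 443.5  42. ] 0.65
scene groove_1 [498.9 552.    2.9] 0.51
scene groove_2 [531.3 340.9  37.2] 0.98
scene groove_2 [520.9 231.1  37. ] 0.88
scene groove_2 [525.7 282.9  37. ] 0.67
scene groove_2 [430.2 443.5  42. ] 0.65
scene groove_2 [498.9 552.    2.9] 0.51
scene groove_3 [531.3 340.9  37.2] 0.98
scene groove_3 [520.9 231.1  37. ] 0.88
scene groove_3 [525.7 282.9  37. ] 0.67
scene groove_3 [430.2 443.5  42. ] 0.65
scene groove_3 [498.9 552.    2.9] 0.51
scene jar [363.6 329.1   2.1] 0.66
scene time
[... 244 characters left out ...]
0.66
top dish_a [595.7 614.   -1.5] 0.64
top dish_a [427.  445.2   2.9] 0.6
top dish_a [398.  175.5   2. ] 0.58
top dish_a [660.  178.8   2.9] 0.5
top stand_seat [364.2 331.5  -1.3] 0.71
top rack [527.4 289.7   3.4] 0.83
top groove_1 [527.7 284.4  40.2] 0.98
top groove_1 [523.7 230.1  36.1] 0.94
top groove_1 [531.9 335.6  40.9] 0.87
top groove_2 [527.7 284.4  40.2] 0.98
top groove_2 [523.7 230.1  36.1] 0.94
top groove_2 [531.9 335.6  40.9] 0.87
top groove_3 [527.7 284.4  40.2] 0.98
top groove_3 [523.7 230.1  36.1] 0.94
top groove_3 [531.9 335.6  40.9] 0.87
top jar [364.1 329.9  -1. ] 0.81
top timer [498.  554.4   2. ] 0.89
top timer [430.1 442.4  41.4] 0.63
top timer [397.6 171.7  43. ] 0.29
```

View pics/c1.png

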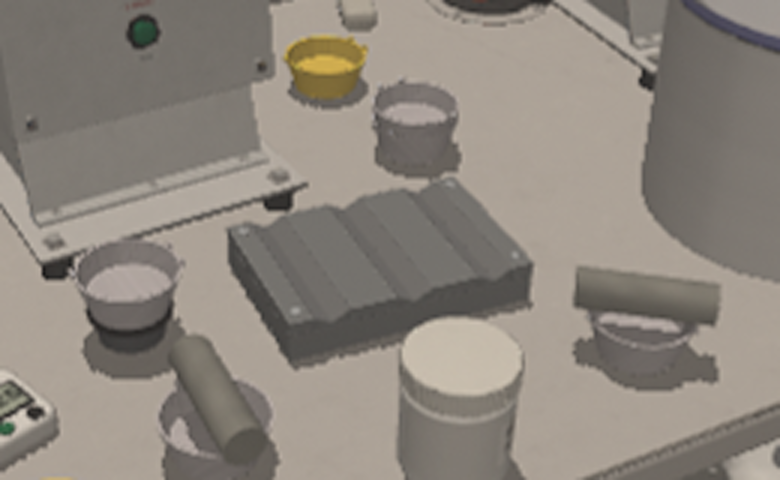

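View pics/c2.png

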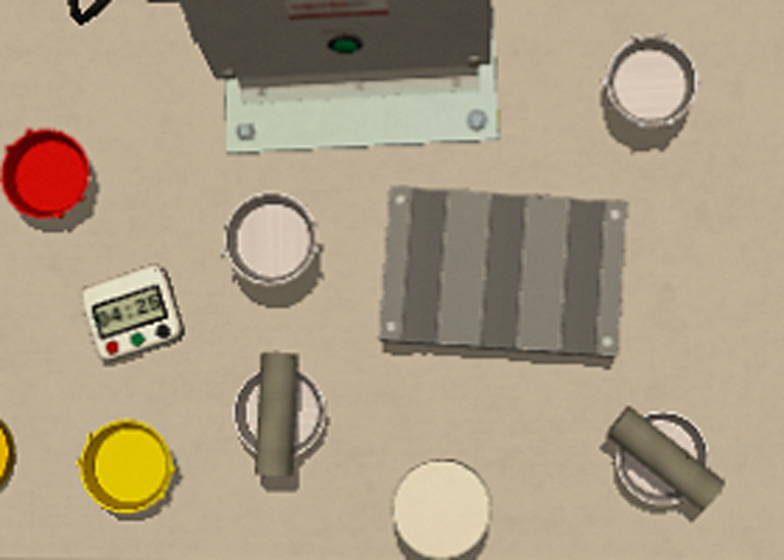

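```bash
cat >> h.py <<'E'
def cloud(name,d,P=None):
    P=P or camera_params(name); K=P["intrinsics"]
    v,u=np.mgrid[0:480,0:640].astype(np.float64)
    dist=np.array([P["k1"],0,0,0,0.])
    pts=cv2.undistortPoints(np.stack([u.ravel(),v.ravel()],1)[:,None,:],K,dist)[:,0]
    x=pts[:,0]*d.ravel(); y=pts[:,1]*d.ravel()
    c=np.stack([x,-y,-d.ravel(),np.ones(d.size)],1)
    w=(c@P["pose"].T)[:,:3]; w[d.ravel()<=0]=np.nan
    return w.reshape(480,640,3)
def proj(name,X):
    P=camera_params(name); X=np.atleast_2d(X).astype(float)
    c=(np.c_[X,np.ones(len(X))]@np.linalg.inv(P["pose"]).T)[:,:3]
    c=np.ascontiguousarray(c*[1,-1,-1])
    return cv2.projectPoints(c,np.zeros(3),np.zeros(3),P["intrinsics"],np.array([P["k1"],0,0,0,0.]))[0][:,0]
E
python3 - <<'E'
from h import *
C={c:cloud(c,np.load(f"pics/{c}0_d.npy")) for c in("scene","top")}
for n,p in dict(stand=(547,448),cd=(659,179),a1=(397.5,175),a2=(429,443),rackc=(527,284)).items():
    for c in C:
        w=C[c].reshape(-1,3); m=(np.hypot(w[:,0]-p[0],w[:,1]-p[1])<50)
        q=w[m]; print(n,c,m.sum(),"hist z:",*[f"{a}:{k}" for a,k in zip(range(-8,84,4),np.histogram(q[:,2],range(-8,88,4))[0])])
E
```

```text
stand scene 2018 hist z: -8:0 -4:463 0:369 4:39 8:30 12:5 16:34 20:73 24:31 28:66 32:293 36:106 40:108 44:134 48:109 52:2 56:0 60:0 64:0 68:0 72:0 76:0 80:0
stand top 1867 hist z: -8:21 -4:441 0:484 4:28 8:0 12:0 16:0 20:0 24:1 28:123 32:381 36:125 40:57 44:89 48:103 52:13 56:1 60:0 64:0 68:0 72:0 76:0 80:0
cd scene 1116 hist z: -8:0 -4:248 0:222 4:22 8:29 12:26 16:35 20:79 24:152 28:90 32:87 36:89 40:37 44:0 48:0 52:0 56:0 60:0 64:0 68:0 72:0 76:0 80:0
cd top 1799 hist z: -8:15 -4:400 0:477 4:27 8:0 12:0 16:5 20:216 24:347 28:85 32:55 36:96 40:75 44:1 48:0 52:0 56:0 60:0 64:0 68:0 72:0 76:0 80:0
a1 scene 2433 hist z: -8:0 -4:303 0:525 4:36 8:147 12:150 16:40 20:38 24:70 28:25 32:46 36:62 40:98 44:124 48:158 52:195 56:0 60:0 64:0 68:0 72:0 76:0 80:0
a1 top 1964 hist z: -8:27 -4:467 0:390 4:29 8:114 12:121 16:42 20:52 24:65 28:52 32:3 36:4 40:25 44:83 48:225 52:232 56:33 60:0 64:0 68:0 72:0 76:0 80:0
a2 scene 2347 hist z: -8:0 -4:319 0:764 4:31 8:121 12:119 16:67 20:67 24:108 28:46 32:24 36:33 40:73 44:110 48:205 52:260 56:0 60:0 64:0 68:0 72:0 76:0 80:0
a2 top 1940 hist z: -8:20 -4:418 0:438 4:28 8:96 12:137 16:46 20:43 24:72 28:45 32:4 36:5 40:22 44:82 48:216 52:240 56:28 60:0 64:0 68:0 72:0 76:0 80:0
rackc scene 2832 hist z: -8:0 -4:0 0:0 4:0 8:0 12:0 16:0 20:61 24:252 28:896 32:18 36:0 40:0 44:0 48:0 52:0 56:0 60:0 64:0 68:0 72:0 76:0 80:0
rackc top 1993 hist z: -8:0 -4:0 0:0 4:0 8:0 12:0 16:6 20:97 24:542 28:1088 32:256 36:4 40:0 44:0 48:0 52:0 56:0 60:0 64:0 68:0 72:0 76:0 80:0
```

```bash
cat >> h.py <<'E'
from scipy.optimize import least_squares
PROF=np.array([[24.5,0],[33,28],[31,28],[26.3,12],[0,12]],float)
def pdist(r,z):
    best=None
    for a,b in zip(PROF[:-1],PROF[1:]):
        e=b-a; t=np.clip(((r-a[0])*e[0]+(z-a[1])*e[1])/(e@e),0,1)
        d=np.hypot(r-a[0]-t*e[0],z-a[1]-t*e[1]); best=d if best is None else np.minimum(best,d)
    return best
def fit_dish(w,x,y,z0,fz=True,core=False):
    w=w.reshape(-1,3); m=np.hypot(w[:,0]-x,w[:,1]-y)<42
    q=w[m]; q=q[(q[:,2]>z0+(14 if core else 10))&(q[:,2]<z0+29)] if True else q
    f=lambda p: pdist(np.hypot(q[:,0]-p[0],q[:,1]-p[1]),q[:,2]-(p[2] if fz else z0))
    s=least_squares(f,[x,y,z0] if fz else [x,y],loss="soft_l1",f_scale=1.5)
    return s.x,len(q),np.sqrt(np.mean(s.fun**2))
def fit_core(w,x,y,zc,ang=None):
    w=w.reshape(-1,3); m=(np.hypot(w[:,0]-x,w[:,1]-y)<55)&(w[:,2]>zc+2)&(w[:,2]<zc+18)
    q=w[m]
    c=q.mean(0); u=np.linalg.svd(q[:,:2]-c[:2],full_matrices=False)[2][0]; a0=np.arctan2(u[1],u[0])
    def f(p):
        a=p[3]; s=-(q[:,0]-p[0])*np.sin(a)+(q[:,1]-p[1])*np.cos(a)
        return np.hypot(s,q[:,2]-p[2])-13
    s=least_squares(lambda p:f([p[0]*-np.sin(a0)+c[0],p[0]*np.cos(a0)+c[1],p[1],p[2]]),[0,zc,a0],loss="soft_l1",f_scale=1.5)
    a=s.x[2]; cx,cy=s.x[0]*-np.sin(a0)+c[0],s.x[0]*np.cos(a0)+c[1]
    t=(q[:,0]-cx)*np.cos(a)+(q[:,1]-cy)*np.sin(a); lo,hi=np.percentile(t,[0.7,99.3]); mid=(lo+hi)/2
    return np.array([cx+mid*np.cos(a),cy+mid*np.sin(a),s.x[1]]),np.degrees(a)%180,hi-lo,len(q),np.sqrt(np.mean(s.fun**2))
E
python3 - <<'E'
from h import *
C={c:cloud(c,np.load(f"pics/{c}0_d.npy")) for c in("scene","top")}
for n,p in dict(stand=(547,448,22),cd=(659,179,12),a1=(397.5,175,0),a2=(429,443,0),red=(597,615,0)).items():
    for c in C:
        r=fit_dish(C[c],*p,core=n[0]=='a'); print(n,c,np.round(r[0],1),r[1],round(r[2],2))
for n,p in dict(k1=(397.5,175,41.5),k2=(429,443,41.5)).items():
    for c in C: 
        r=fit_core(C[c],*p); print(n,c,np.round(r[0],1),np.round(r[1:],2))
# rack, pot, jar
for c in C:
    w=C[c].reshape(-1,3); m=(np.hypot(w[:,0]-527,w[:,1]-284)<115)&(w[:,2]>20)&(w[:,2]<33); q=w[m].astype(np.float32)
    print("rack",c,cv2.minAreaRect(q[:,:2]), "top z",np.percentile(q[:,2],90))
    # model fit of the top with grooves
    q=q.astype(float)
    def f(p):
        s,co=np.sin(p[2]),np.cos(p[2]); Y=-(q[:,0]-527)*s+(q[:,1]-p[0])*co
        d=np.min([abs(Y-k) for k in(-56,0,56)],axis=0); return q[:,2]-(30+p[1]-np.clip((12-d)*7/12,0,7))
    s=least_squares(f,[284,0,-.087],loss="soft_l1",f_scale=1.5); print(np.round(s.x,3),np.sqrt(np.mean(s.fun**2)))
    a=s.x[2]; t=(q[:,0]-527)*np.cos(a)+(q[:,1]-s.x[0])*np.sin(a); y=-(q[:,0]-527)*np.sin(a)+(q[:,1]-s.x[0])*np.cos(a); ok=abs(y)<84
    print("x extents",np.percentile(t[ok],[0.5,1,99,99.5]),np.percentile(y,[.5,1,99,99.5]))
    for lab,(x0,x1,y0,y1,z0,z1) in dict(pot=(350,680,-250,80,150,400),potrim=(350,680,-250,80,200,240),jar=(310,420,280,380,40,90),pump=(560,900,250,500,60,500)).items():
        q=w[(w[:,0]>x0)&(w[:,0]<x1)&(w[:,1]>y0)&(w[:,1]<y1)&(w[:,2]>z0)&(w[:,2]<z1)]
        if len(q): print(lab,len(q),np.round(np.percentile(q,[0.5,50,99.5],axis=0),0).tolist())
E
```

```text
stand scene [547.5 446.8  21.4] 745 0.72
stand top [549.1 446.8  22.3] 738 1.19
cd scene [660.9 178.8  12. ] 504 1.27
cd top [663.  180.9  12.7] 765 1.38
a1 scene [395.8 174.2   2.2] 196 1.03
a1 top [397.2 174.6   3. ] 220 0.63
a2 scene [428.2 441.5   1.5] 294 0.57
a2 top [429.6 441.5   2.9] 234 0.66
red scene [598.  613.7   1.5] 798 0.79
red top [597.6 613.9   0.9] 691 1.43
k1 scene [397.3 172.9  40.7] [ 51.23  82.33 492.     1.33]
k1 top [397.3 174.5  41. ] [ 51.52  84.48 579.     1.66]
k2 scene [426.1 441.4  40.5] [177.81  84.18 581.     1.53]
k2 top [427.5 442.1  41. ] [177.37  82.45 570.     1.53]Traceback (most recent call last):
  File "<stdin>", line 12, in <module>
cv2.error: OpenCV(4.12.0) /io/opencv/modules/imgproc/src/convhull.cpp:143: error: (-215:Assertion failed) total >= 0 && (depth == CV_32F || depth == CV_32S) in function 'convexHull'
```

```bash
python3 - <<'E'
from h import *
C={c:cloud(c,np.load(f"pics/{c}0_d.npy")) for c in("scene","top")}
for c in C:
    w=C[c].reshape(-1,3); m=(np.hypot(w[:,0]-527,w[:,1]-284)<115)&(w[:,2]>20)&(w[:,2]<33); q=w[m].astype(np.float32)
    print("rack",c,cv2.minAreaRect(np.ascontiguousarray(q[:,:2])), "top z",np.percentile(q[:,2],90))
    q=q.astype(float)
    def f(p):
        s,co=np.sin(p[2]),np.cos(p[2]); Y=-(q[:,0]-527)*s+(q[:,1]-p[0])*co
        d=np.min([abs(Y-k) for k in(-56,0,56)],axis=0); return q[:,2]-(30+p[1]-np.clip((12-d)*7/12,0,7))
    s=least_squares(f,[284,0,-.087],loss="soft_l1",f_scale=1.5); print(np.round(s.x,3),np.sqrt(np.mean(s.fun**2)))
    a=s.x[2]; t=(q[:,0]-527)*np.cos(a)+(q[:,1]-s.x[0])*np.sin(a); y=-(q[:,0]-527)*np.sin(a)+(q[:,1]-s.x[0])*np.cos(a); ok=abs(y)<84
    print("x extents",np.percentile(t[ok],[0.5,1,99,99.5]),np.percentile(y,[.5,1,99,99.5]))
    for lab,(x0,x1,y0,y1,z0,z1) in dict(pot=(350,680,-250,80,150,400),potlow=(350,680,-250,80,60,150),jar=(310,420,280,380,40,90),pump=(560,900,250,500,60,500),plate=(560,900,250,500,12,40)).items():
        q=w[(w[:,0]>x0)&(w[:,0]<x1)&(w[:,1]>y0)&(w[:,1]<y1)&(w[:,2]>z0)&(w[:,2]<z1)]
        if len(q): print(lab,len(q),np.round(np.percentile(q,[0.5,50,99.5],axis=0),0).tolist())
E
```

```text
rack scene ((555.235595703125, 281.92694091796875), (169.95098876953125, 170.39100646972656), 85.99378204345703) top z 30.72742
[ 2.84074e+02 -4.46000e-01 -6.90000e-02] 2.2759199509533397
x extents [-55.55282777 -55.13609263 103.64706852 106.91539113] [-82.92940121 -81.87013811  83.89775678  84.22249077]
pot 6765 [[355.0, -124.0, 151.0], [453.0, -16.0, 177.0], [581.0, 79.0, 272.0]]
potlow 4384 [[376.0, -74.0, 60.0], [409.0, 49.0, 107.0], [543.0, 78.0, 150.0]]
jar 1498 [[331.0, 297.0, 40.0], [352.0, 334.0, 75.0], [394.0, 359.0, 78.0]]
pump 14839 [[654.0, 268.0, 62.0], [678.0, 407.0, 218.0], [781.0, 495.0, 327.0]]
plate 3124 [[560.0, 255.0, 14.0], [646.0, 401.0, 25.0], [802.0, 491.0, 40.0]]
rack top ((556.9180908203125, 283.35784912109375), (166.15235900878906, 166.36061096191406), 86.019775390625) top z 31.658056
[ 2.86155e+02 -1.03000e-01 -6.00000e-02] 2.134905600081142
x extents [-52.66765903 -52.09773203 105.19567608 108.38706005] [-82.79033024 -81.76093656  80.53406539  81.37393788]
pot 12175 [[362.0, -125.0, 169.0], [476.0, -22.0, 177.0], [584.0, 78.0, 272.0]]
potlow 944 [[381.0, 2.0, 60.0], [463.0, 70.0, 104.0], [570.0, 78.0, 149.0]]
jar 960 [[334.0, 298.0, 71.0], [364.0, 327.0, 76.0], [397.0, 357.0, 81.0]]
pump 14198 [[656.0, 260.0, 93.0], [698.0, 388.0, 313.0], [794.0, 486.0, 329.0]]
plate 3549 [[560.0, 252.0, 19.0], [636.0, 364.0, 26.0], [684.0, 484.0, 39.0]]
```

```bash
python3 - <<'E'
from h import *
for c in ("scene","top"):
    w=cloud(c,np.load(f"pics/{c}0_d.npy"))
    snapshot(c); r=finder.silhouettes("rack",c)[0]; m=r["pixels"]; print(c,r["confidence"],m.sum())
    m=cv2.erode(m.astype(np.uint8),np.ones((3,3)))>0
    q=w[m&np.isfinite(w[:,:,2])&(w[:,:,2]>20)]
    print(cv2.minAreaRect(np.ascontiguousarray(w[r["pixels"]&(w[:,:,2]>22)][:,:2].astype(np.float32))))
    def f(p):
        s,co=np.sin(p[2]),np.cos(p[2]); Y=-(q[:,0]-527)*s+(q[:,1]-p[0])*co
        d=np.min([abs(Y-k) for k in(-56,0,56)],axis=0); return q[:,2]-(30+p[1]-np.clip((12-d)*7/12,0,7))
    s=least_squares(f,[284,0,-.087],loss="soft_l1",f_scale=1.5); print(np.round(s.x,3),np.sqrt(np.mean(s.fun**2)))
    a=s.x[2]; t=(q[:,0]-527)*np.cos(a)+(q[:,1]-s.x[0])*np.sin(a); y=-(q[:,0]-527)*np.sin(a)+(q[:,1]-s.x[0])*np.cos(a)
    print("x",np.percentile(t,[0.5,1,99,99.5]),"y",np.percentile(y,[.5,1,99,99.5]))
    W=w.reshape(-1,3)
    q=W[(W[:,0]>340)&(W[:,0]<700)&(W[:,1]>-250)&(W[:,1]<90)&(W[:,2]>60)&(W[:,2]<185)]
    q=q if c=="scene" else q
    s=least_squares(lambda p:np.hypot(q[:,0]-p[0],q[:,1]-p[1])-108,[480,-20],loss="soft_l1",f_scale=3); print("pot",s.x)
E
```

```text
scene 0.97 3963
((526.786376953125, 283.88763427734375), (169.9656982421875, 113.33839416503906), 85.94873809814453)
[ 2.84035e+02 -3.45000e-01 -6.90000e-02] 1.9815587856302783
x [-55.58379192 -55.19537384  50.39604613  51.83338461] y [-79.39752494 -77.95907798  83.99317936  84.28630254]
pot [486.1416458  -30.58036148]
top 0.56 4714
((529.2275390625, 285.32135009765625), (166.1092987060547, 110.88745880126953), 86.09236907958984)
[ 2.86123e+02  1.85000e-01 -6.10000e-02] 2.010491849936304
x [-51.35494757 -50.80441242  53.91912408  54.55529143] y [-80.81377559 -79.87103383  78.57114094  79.40337615]
pot [504.89304685 -49.55038607]
```

```bash
cat >> h.py <<'E'
import json,os
def getcmd():
    return json.load(open("cmd.json")) if os.path.exists("cmd.json") else {"p":[231.324,-553.61,231.299],"a":float(np.degrees(-1.175+1.571))}
def Rt(a):
    a=np.radians(a); return np.array([[np.cos(a),np.sin(a),0],[np.sin(a),-np.cos(a),0],[0,0,-1]])
def plan(*wps):
    "wps: (x,y,z,alpha_deg)"
    c=getcmd()
    for x,y,z,a in wps:
        d=Rt(c["a"]).T@(np.array([x,y,z])-c["p"]); print("delta",np.round(d,1).tolist(),"turnz",round(-np.radians((a-c["a"]+180)%360-180),3))
def did(delta,tz=0):
    "record the last row I sent"
    c=getcmd(); p=np.array(c["p"])+Rt(c["a"])@np.array(delta,float); c={"p":p.tolist(),"a":c["a"]-float(np.degrees(tz))}
    json.dump(c,open("cmd.json","w")); s=telemetry.read_state()
    x,y=s["tcp_rot"][:2]; al=np.degrees(2*np.arctan2(y,x))
    print("cmd",np.round(p,1),round(c["a"],1),"meas",np.round(s["eef_pos"],1),round(al,1),"t",round(s["t"],2),"F",np.round(s["ft_force"],1),"w",round(s["gripper_width"],1),"q",np.round(s["qpos"],2))
E
python3 - <<'E'
from h import *
plan((231.3,-553.6,345,22.7),(400,-250,345,22.7),(430,0,345,40))
E
```

```text
delta [-0.0, -0.0, -113.7] turnz -0.0
delta [272.7, -215.1, -113.7] turnz -0.0
delta [396.8, -434.1, -113.7] turnz -0.302
```

>>> carry_out([
  {"delta_pos":[0,0,-60],"turn":[0,0,0],"gripper":100},
  {"delta_pos":[0,0,-114],"turn":[0,0,0],"gripper":100},
  {"delta_pos":[0,0,-114],"turn":[0,0,0],"gripper":100},
])

```text
t: 1.68
eef_pos: [232.1, -555.6, 350.5]
tcp_rot: [0.98, 0.197, 0.001, 0.004]
ft_force: [0.0, 0.1, 0.3]
gripper_width: 85.4
```

```bash
python3 - <<'E'
from h import *
did([0,0,-114])
plan((400,-250,345,22.7),(430,0,345,30),(405,165,300,51.4),(397.3,173.8,150,51.4))
E
```

```text
cmd [ 231.3 -553.6  345.3] 22.7 meas [ 232.1 -555.6  350.5] 22.7 t 1.68 F [0.  0.1 0.3] w 85.4 q [-1.18  0.3   0.2   1.46 -0.    1.57]
delta [272.7, -215.1, 0.3] turnz -0.0
delta [396.8, -434.1, 0.3] turnz -0.128
delta [437.4, -596.0, 45.3] turnz -0.501
delta [433.7, -607.1, 195.3] turnz -0.501
```

>>> carry_out([
  {"delta_pos":[45,-36,0],"turn":[0,0,0],"gripper":100},
  {"delta_pos":[91,-72,0],"turn":[0,0,0],"gripper":100},
  {"delta_pos":[136,-107,0],"turn":[0,0,0],"gripper":100},
  {"delta_pos":[182,-143,0],"turn":[0,0,0],"gripper":100},
  {"delta_pos":[227,-179,0],"turn":[0,0,0],"gripper":100},
  {"delta_pos":[273,-215,0],"turn":[0,0,0],"gripper":100},
  {"delta_pos":[298,-259,0],"turn":[0,0,-0.02],"gripper":100},
  {"delta_pos":[323,-303,0],"turn":[0,0,-0.05],"gripper":100},
  {"delta_pos":[348,-347,0],"turn":[0,0,-0.08],"gripper":100},
  {"delta_pos":[373,-391,0],"turn":[0,0,-0.11],"gripper":100},
  {"delta_pos":[397,-434,0],"turn":[0,0,-0.13],"gripper":100},
  {"delta_pos":[397,-434,0],"turn":[0,0,-0.13],"gripper":100},
])

```text
t: 3.18
eef_pos: [430.1, 2.5, 344.6]
tcp_rot: [0.965, 0.263, -0.0, -0.0]
ft_force: [-0.4, -0.9, -0.0]
gripper_width: 85.0
```

```bash
python3 - <<'E'
from h import *
did([397,-434,0],-.13)
plan((405,165,300,51.4),(397.3,173.8,120,51.4))
E
```

```text
cmd [ 4.302e+02 -1.000e-01  3.453e+02] 30.1 meas [430.1   2.5 344.6] 30.4 t 3.17 F [-0.4 -0.9 -0. ] w 85.0 q [ 0.01 -0.03 -0.19  1.41  0.    2.62]
delta [61.1, -155.4, 45.3] turnz -0.371
delta [58.8, -166.9, 225.3] turnz -0.371
```

>>> carry_out([
  {"delta_pos":[20,-52,15],"turn":[0,0,-0.12],"gripper":100},
  {"delta_pos":[41,-104,30],"turn":[0,0,-0.25],"gripper":100},
  {"delta_pos":[59,-160,50],"turn":[0,0,-0.37],"gripper":80},
  {"delta_pos":[58.8,-166.9,110],"turn":[0,0,-0.371],"gripper":60},
  {"delta_pos":[58.8,-166.9,165],"turn":[0,0,-0.371],"gripper":60},
  {"delta_pos":[58.8,-166.9,215],"turn":[0,0,-0.371],"gripper":60},
  {"delta_pos":[58.8,-166.9,225.3],"turn":[0,0,-0.371],"gripper":60},
  {"delta_pos":[58.8,-166.9,225.3],"turn":[0,0,-0.371],"gripper":60},
])

```text
t: 4.18
eef_pos: [397.6, 173.1, 120.4]
tcp_rot: [0.901, 0.433, -0.0, 0.0]
ft_force: [0.7, 0.6, 1.0]
gripper_width: 51.1
```

```bash
python3 - <<'E'
from h import *
did([58.8,-166.9,225.3],-.371)
for c in("scene","top"):
    im,d=snapshot(c); w=cloud(c,d); cv2.imwrite(f"pics/{c}1.png",im[:,:,::-1])
    try:
        r=fit_core(w,397.3,173.8,41.5); print(c,np.round(r[0],1),np.round(r[1:],2))
    except Exception as e: print(e)
E
```

```text
cmd [397.2 173.8 120. ] 51.4 meas [397.6 173.1 120.4] 51.3 t 4.17 F [0.7 0.6 1. ] w 51.1 q [ 0.41  0.08 -0.6   0.89 -0.    2.66]
scene [397.2 172.9  40.6] [ 51.82  82.69 492.     1.28]
top [414.5 195.8  41.2] [ 52.48  29.86 185.     1.77]
```

View pics/scene1.png

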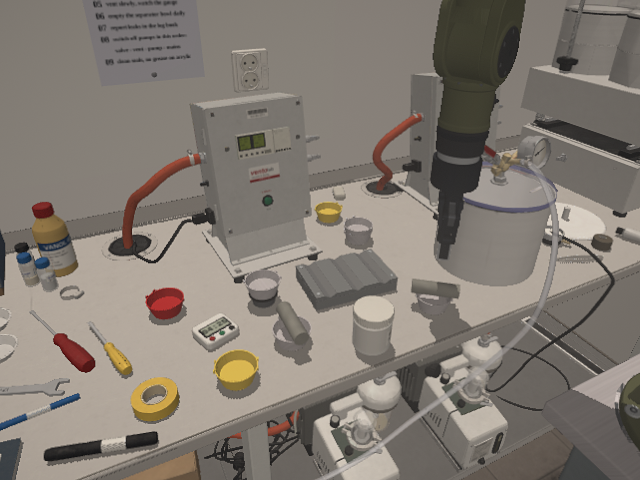

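View pics/top1.png

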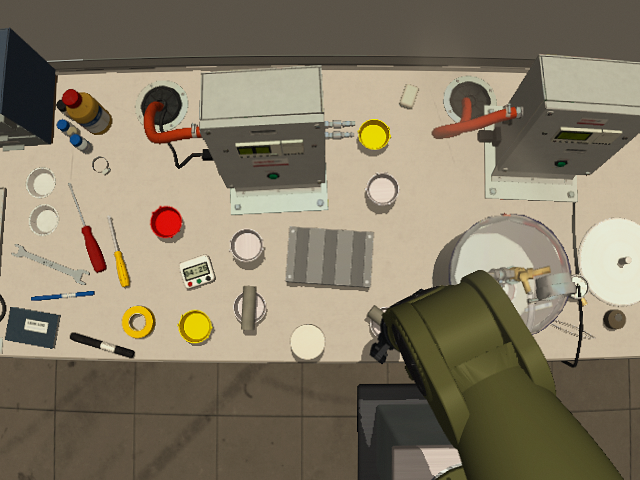

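>>> carry_out([
  {"delta_pos":[0,0,40],"turn":[0,0,0],"gripper":60},
  {"delta_pos":[0,0,70],"turn":[0,0,0],"gripper":60},
  {"delta_pos":[0,0,84.5],"turn":[0,0,0],"gripper":60},
  {"delta_pos":[0,0,84.5],"turn":[0,0,0],"gripper":60},
  {"delta_pos":[0,0,84.5],"turn":[0,0,0],"gripper":20},
  {"delta_pos":[0,0,84.5],"turn":[0,0,0],"gripper":0},
  {"delta_pos":[0,0,84.5],"turn":[0,0,0],"gripper":0},
  {"delta_pos":[0,0,84.5],"turn":[0,0,0],"gripper":0},
  {"delta_pos":[0,0,84.5],"turn":[0,0,0],"gripper":0},
])

```text
t: 5.4
eef_pos: [398.6, 174.4, 36.8]
tcp_rot: [0.901, 0.434, 0.001, 0.0]
ft_force: [-0.2, -0.2, 6.7]
gripper_width: 23.7
```

```bash
python3 - <<'E'
from h import *
did([0,0,84.5])
E
```

```text
cmd [397.2 173.8  35.5] 51.4 meas [398.6 174.4  36.8] 51.4 t 5.4 F [-0.2 -0.2  6.7] w 23.7 q [ 0.41  0.19 -0.7   0.68  0.    2.66]
```

```bash
python3 - <<'E'
from h import *
im,d=snapshot("scene"); a=cv2.resize(im[170:330,370:520,::-1],(750,800),interpolation=cv2.INTER_CUBIC)[:600]; a=cv2.resize(im[200:320,380:520,::-1],(700,600),interpolation=cv2.INTER_CUBIC);cv2.imwrite("pics/g1.png",a)
print(telemetry.read_state()["gripper_width"],proj("scene",[[397,174,41.5],[397,174,36]]))
E
```

```text
23.785690439196955 [[434.4508542  288.65154708]
 [434.04415173 291.0738572 ]]
```

View pics/g1.png

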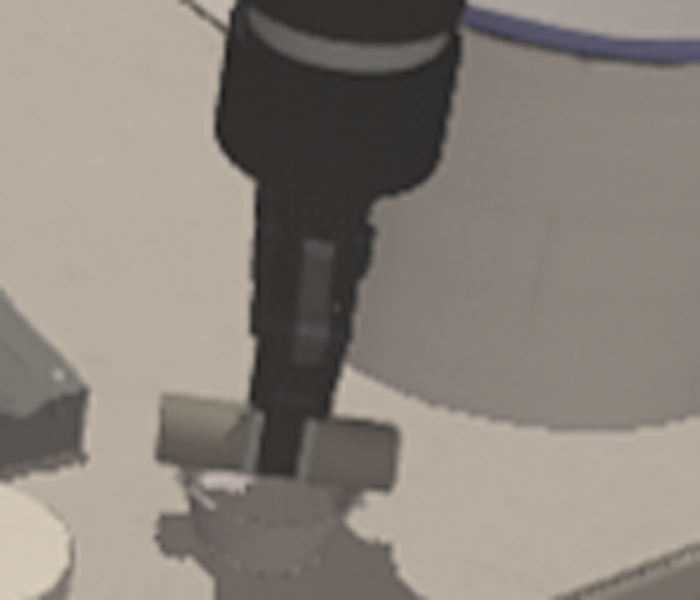

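>>> carry_out([
  {"delta_pos":[0,0,-15],"turn":[0,0,0],"gripper":0},
  {"delta_pos":[0,0,-45],"turn":[0,0,0],"gripper":0},
  {"delta_pos":[0,0,-84],"turn":[0,0,0],"gripper":0},
  {"delta_pos":[0,0,-84],"turn":[0,0,0],"gripper":0},
])

```text
t: 5.95
eef_pos: [399.9, 174.8, 122.5]
tcp_rot: [0.901, 0.434, 0.003, 0.0]
ft_force: [0.9, 0.4, -1.5]
gripper_width: 23.6
```

```bash
python3 - <<'E'
from h import *
did([0,0,-84])
for c in("scene","top"):
    im,d=snapshot(c); w=cloud(c,d)
    if c=="scene":
        cv2.imwrite("pics/g2.png",cv2.resize(im[180:320,350:520,::-1],(728,600)))
        r=fit_core(w,397.3,173.8,125.5,); print(c,np.round(r[0],1),np.round(r[1:],2))
    print(fit_dish(w,397,174.5,0))
plan((523.7,229.3,119.5,176),(523.7,229.3,60,176))
E
```

```text
cmd [397.2 173.8 119.5] 51.4 meas [399.9 174.8 122.5] 51.4 t 5.95 F [ 0.9  0.4 -1.5] w 23.6 q [ 0.41  0.08 -0.6   0.89 -0.    2.66]
scene [397.6 173.7 126. ] [ 51.37  82.96 508.     5.15]
(array([ 3.96449600e+02,  1.73210794e+02, -6.07197819e-02]), 772, np.float64(0.7810402557083753))
(array([397.74941468, 174.16682235,   0.57683116]), 138, np.float64(1.155454576763525))
delta [122.3, 64.2, -0.0] turnz -2.175
delta [122.3, 64.2, 59.5] turnz -2.175
```

View pics/g2.png

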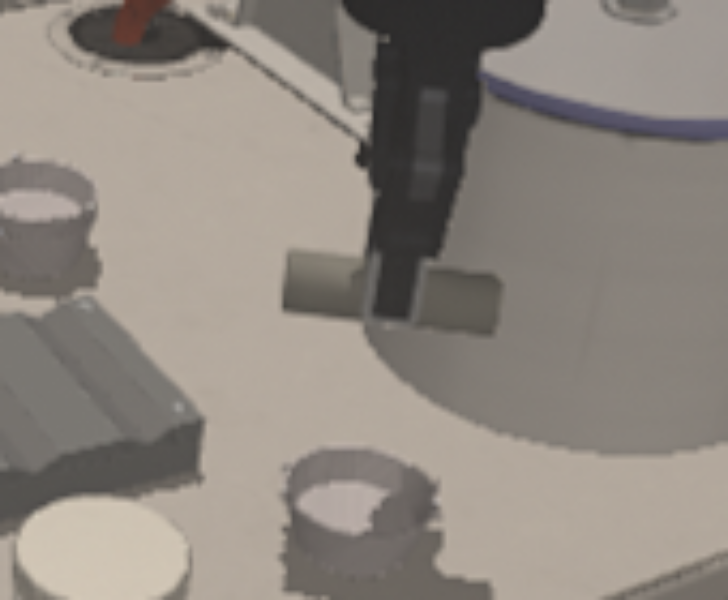

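>>> carry_out([
  {"delta_pos":[12,6,0],"turn":[0,0,-0.18],"gripper":0},
  {"delta_pos":[24,13,0],"turn":[0,0,-0.36],"gripper":0},
  {"delta_pos":[36,19,0],"turn":[0,0,-0.54],"gripper":0},
  {"delta_pos":[48,26,0],"turn":[0,0,-0.72],"gripper":0},
  {"delta_pos":[60,32,0],"turn":[0,0,-0.9],"gripper":0},
  {"delta_pos":[72,39,0],"turn":[0,0,-1.08],"gripper":0},
  {"delta_pos":[84,45,0],"turn":[0,0,-1.26],"gripper":0},
  {"delta_pos":[96,51,0],"turn":[0,0,-1.44],"gripper":0},
  {"delta_pos":[108,57,0],"turn":[0,0,-1.62],"gripper":0},
  {"delta_pos":[120,63,0],"turn":[0,0,-1.8],"gripper":0},
  {"delta_pos":[122.3,64.2,0],"turn":[0,0,-1.98],"gripper":0},
  {"delta_pos":[122.3,64.2,0],"turn":[0,0,-2.16],"gripper":0},
])

```text
t: 7.55
eef_pos: [522.9, 228.9, 117.4]
tcp_rot: [0.039, 0.999, -0.001, -0.001]
ft_force: [-0.6, -0.0, -1.1]
gripper_width: 23.9
```

```bash
python3 - <<'E'
from h import *
did([122.3,64.2,0],-2.16)
plan((523.7,229.3,60,176),(523.7,229.3,36,176))
E
```

```text
cmd [523.7 229.3 119.5] 175.2 meas [522.9 228.9 117.4] 175.5 t 7.55 F [-0.6 -0.  -1.1] w 23.9 q [ 0.41  0.33 -0.29  0.95 -0.    0.49]
delta [0.0, -0.0, 59.5] turnz -0.015
delta [0.0, -0.0, 83.5] turnz -0.015
```

>>> carry_out([
  {"delta_pos":[0,0,30],"turn":[0,0,-0.015],"gripper":0},
  {"delta_pos":[0,0,60],"turn":[0,0,-0.015],"gripper":0},
  {"delta_pos":[0,0,72],"turn":[0,0,-0.015],"gripper":0},
  {"delta_pos":[0,0,72],"turn":[0,0,-0.015],"gripper":0},
])

```text
t: 8.05
eef_pos: [522.6, 228.7, 46.1]
tcp_rot: [0.035, 0.999, -0.001, -0.001]
ft_force: [0.9, 0.8, -0.7]
gripper_width: 23.5
```

```bash
python3 - <<'E'
from h import *
did([0,0,72],-.015)
im,d=snapshot("scene"); w=cloud("scene",d)
cv2.imwrite("pics/g3.png",cv2.resize(im[200:320,280:440,::-1],(800,600)))
r=fit_core(w,523.7,229.3,53); print(np.round(r[0],1),np.round(r[1:],2))
im,d=snapshot("top"); w=cloud("top",d); cv2.imwrite("pics/g4.png",cv2.resize(im[200:320,260:420,::-1],(800,600)))
E
```

```text
cmd [523.7 229.3  47.5] 176.0 meas [522.6 228.7  46.1] 176.0 t 8.05 F [ 0.9  0.8 -0.7] w 23.5 q [ 0.41  0.4  -0.37  0.8  -0.    0.48]
[509.  228.   56.6] [ 27.29  57.14 340.     5.67]
```

View pics/g3.png

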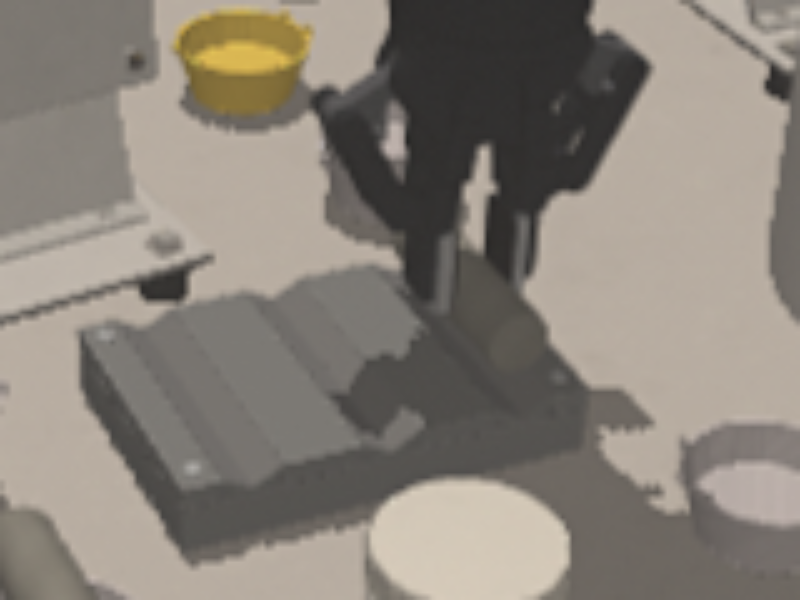

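View pics/g4.png

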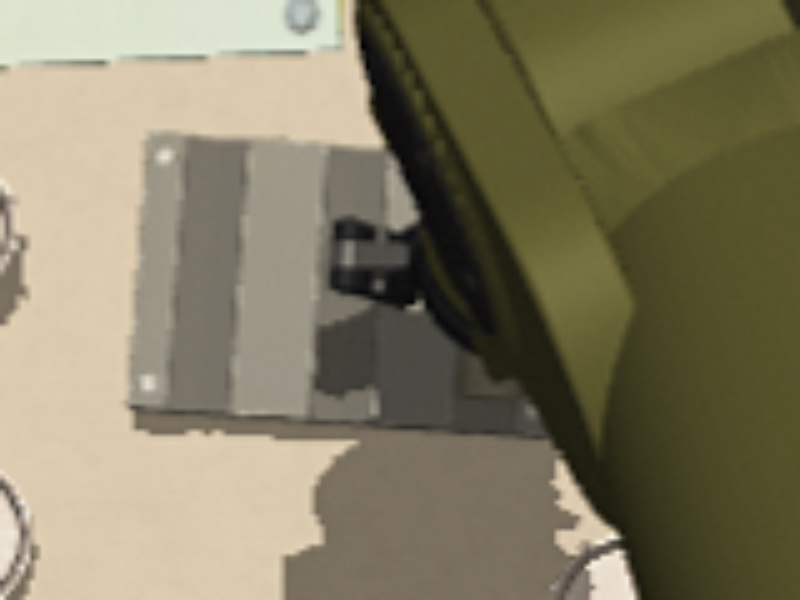

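>>> carry_out([
  {"delta_pos":[0,0,6],"turn":[0,0,0],"gripper":0},
  {"delta_pos":[0,0,11],"turn":[0,0,0],"gripper":0},
  {"delta_pos":[0,0,12],"turn":[0,0,0],"gripper":0},
  {"delta_pos":[0,0,12],"turn":[0,0,0],"gripper":0},
])

```text
t: 8.65
eef_pos: [523.8, 229.2, 35.5]
tcp_rot: [0.035, 0.999, -0.0, -0.0]
ft_force: [-0.5, 0.0, -0.7]
gripper_width: 23.3
```

>>> carry_out([
  {"delta_pos":[0,0,2],"turn":[0,0,0],"gripper":0},
  {"delta_pos":[0,0,2],"turn":[0,0,0],"gripper":0},
])

```text
t: 8.9
eef_pos: [524.3, 229.7, 34.2]
tcp_rot: [0.035, 0.999, 0.001, 0.0]
ft_force: [-1.1, 0.4, 4.1]
gripper_width: 23.7
```

>>> carry_out([
  {"delta_pos":[0,0,1],"turn":[0,0,0],"gripper":0},
  {"delta_pos":[0,0,1],"turn":[0,0,0],"gripper":0},
])

```text
t: 9.15
eef_pos: [524.5, 230.0, 34.0]
tcp_rot: [0.035, 0.999, 0.001, 0.001]
ft_force: [-3.3, -0.2, 11.1]
gripper_width: 23.6
```

```bash
python3 - <<'E'
from h import *
did([0,0,15])
im,d=snapshot("scene"); w=cloud("scene",d)
cv2.imwrite("pics/g5.png",cv2.resize(im[200:320,280:440,::-1],(800,600)))
E
```

```text
cmd [523.7 229.3  32.5] 176.0 meas [524.5 230.   34. ] 176.0 t 9.15 F [-3.3 -0.2 11.1] w 23.6 q [ 0.41  0.41 -0.38  0.77  0.    0.48]
```

View pics/g5.png

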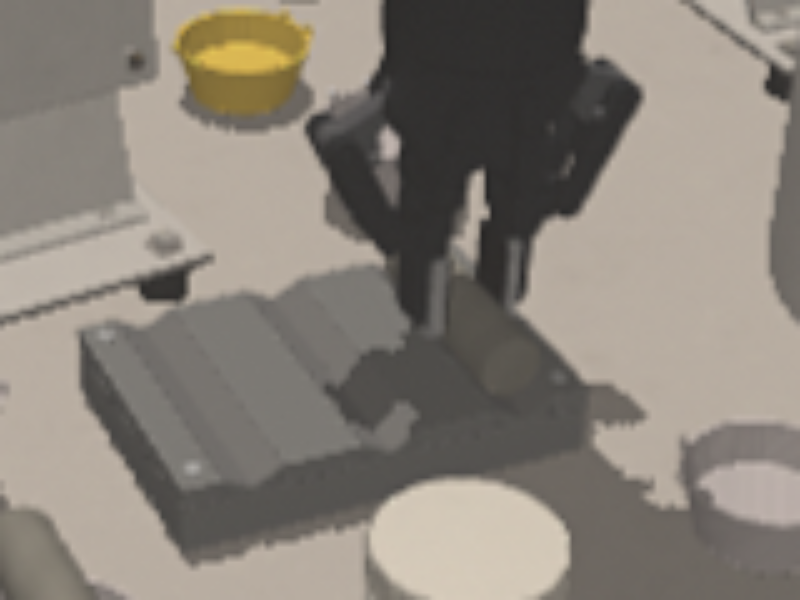

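>>> carry_out([
  {"delta_pos":[0,0,-0.5],"turn":[0,0,0],"gripper":35},
  {"delta_pos":[0,0,-0.5],"turn":[0,0,0],"gripper":45},
  {"delta_pos":[0,0,-0.5],"turn":[0,0,0],"gripper":50},
  {"delta_pos":[0,0,-0.5],"turn":[0,0,0],"gripper":50},
  {"delta_pos":[0,0,-25],"turn":[0,0,0],"gripper":50},
  {"delta_pos":[0,0,-80],"turn":[0,0,0],"gripper":50},
  {"delta_pos":[0,0,-100],"turn":[0,0,0],"gripper":50},
])

```text
t: 10.07
eef_pos: [525.6, 229.9, 135.7]
tcp_rot: [0.035, 0.999, 0.001, 0.002]
ft_force: [0.3, -0.2, -0.2]
gripper_width: 42.5
```

```bash
python3 - <<'E'
from h import *
did([0,0,-100])
plan((427,441.8,132.5,177.6),(427,441.8,35.5,177.6))
E
```

```text
cmd [523.7 229.3 132.5] 176.0 meas [525.6 229.9 135.7] 176.0 t 10.07 F [ 0.3 -0.2 -0.2] w 42.5 q [ 0.41  0.32 -0.27  0.98  0.    0.48]
delta [111.3, 205.2, -0.0] turnz -0.028
delta [111.3, 205.2, 97.0] turnz -0.028
```

>>> carry_out([
  {"delta_pos":[28,51,0],"turn":[0,0,0],"gripper":55},
  {"delta_pos":[56,103,0],"turn":[0,0,0],"gripper":60},
  {"delta_pos":[84,154,0],"turn":[0,0,-0.02],"gripper":60},
  {"delta_pos":[111.3,205.2,0],"turn":[0,0,-0.028],"gripper":60},
  {"delta_pos":[111.3,205.2,0],"turn":[0,0,-0.028],"gripper":60},
])

```text
t: 10.7
eef_pos: [425.3, 445.2, 132.3]
tcp_rot: [0.018, 1.0, 0.001, -0.0]
ft_force: [-0.5, -0.5, -0.6]
gripper_width: 51.3
```

```bash
python3 - <<'E'
from h import *
did([111.3,205.2,0],-.028)
im,d=snapshot("scene"); w=cloud("scene",d); im2,d2=snapshot("top"); w2=cloud("top",d2)
cv2.imwrite("pics/g6.png",np.hstack([im[180:400,200:480,::-1],im2[150:370,200:480,::-1]]))
for c,ww in(("s",w),("t",w2)):
  r=fit_core(ww,523.7,229.3,38); print(c,np.round(r[0],1),np.round(r[1:],2))
r=fit_core(w,427,442,41.5); print("core2",np.round(r[0],1),np.round(r[1:],2))
E
```

```text
cmd [427.  441.8 132.5] 177.6 meas [425.3 445.2 132.3] 177.9 t 10.7 F [-0.5 -0.5 -0.6] w 51.3 q [ 0.81  0.4  -0.16  1.01  0.    0.84]
s [522.9 228.2  37.3] [175.88  84.84 359.     1.67]
t [524.7 230.5  37.9] [176.15  82.7  557.     1.65]
core2 [425.6 441.3  40.5] [177.88  83.5  586.     1.52]
```

View pics/g6.png

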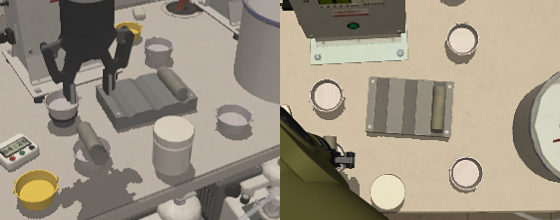

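>>> carry_out([
  {"delta_pos":[0,0,40],"turn":[0,0,0],"gripper":60},
  {"delta_pos":[0,0,80],"turn":[0,0,0],"gripper":60},
  {"delta_pos":[0,0,97],"turn":[0,0,0],"gripper":60},
  {"delta_pos":[0,0,97],"turn":[0,0,0],"gripper":60},
  {"delta_pos":[0,0,97],"turn":[0,0,0],"gripper":20},
  {"delta_pos":[0,0,97],"turn":[0,0,0],"gripper":0},
  {"delta_pos":[0,0,97],"turn":[0,0,0],"gripper":0},
  {"delta_pos":[0,0,97],"turn":[0,0,0],"gripper":0},
  {"delta_pos":[0,0,97],"turn":[0,0,0],"gripper":0},
])

```text
t: 11.92
eef_pos: [428.4, 442.8, 37.3]
tcp_rot: [0.021, 1.0, 0.001, 0.001]
ft_force: [0.9, 0.3, 6.4]
gripper_width: 23.7
```

>>> carry_out([
  {"delta_pos":[0,0,-15],"turn":[0,0,0],"gripper":0},
  {"delta_pos":[0,0,-45],"turn":[0,0,0],"gripper":0},
  {"delta_pos":[0,0,-84],"turn":[0,0,0],"gripper":0},
  {"delta_pos":[0,0,-84],"turn":[0,0,0],"gripper":0},
])

```text
t: 12.42
eef_pos: [428.8, 443.6, 123.7]
tcp_rot: [0.021, 1.0, 0.002, 0.002]
ft_force: [0.5, 0.4, -1.0]
gripper_width: 23.5
```

```bash
python3 - <<'E'
from h import *
did([0,0,13])
im,d=snapshot("scene"); w=cloud("scene",d)
cv2.imwrite("pics/g7.png",cv2.resize(im[180:400,200:480,::-1],(700,550)))
plan((531.0,340.5,119.5,176),(531.0,340.5,47.5,176))
E
```

```text
cmd [427.  441.8 119.5] 177.6 meas [428.8 443.6 123.7] 177.6 t 12.43 F [ 0.5  0.4 -1. ] w 23.5 q [ 0.8   0.4  -0.18  0.99  0.    0.84]
delta [-108.2, -96.8, -0.0] turnz 0.028
delta [-108.2, -96.8, 72.0] turnz 0.028
```

View pics/g7.png

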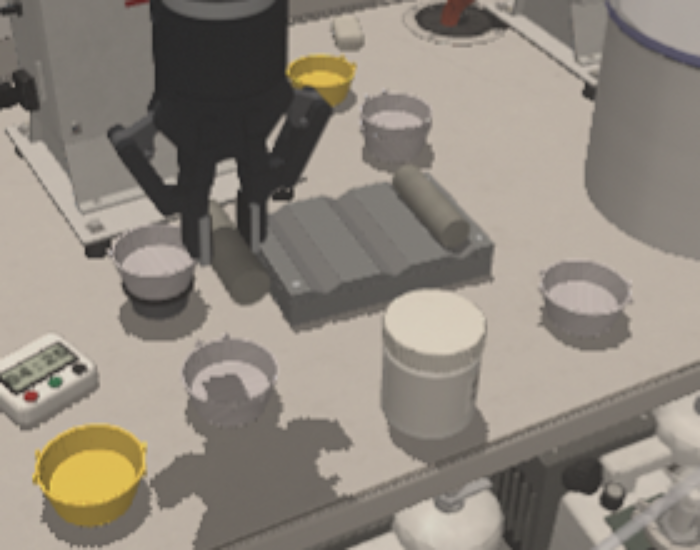

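>>> carry_out([
  {"delta_pos":[-36,-32,0],"turn":[0,0,0.01],"gripper":0},
  {"delta_pos":[-72,-64,0],"turn":[0,0,0.02],"gripper":0},
  {"delta_pos":[-108.2,-96.8,0],"turn":[0,0,0.028],"gripper":0},
  {"delta_pos":[-108.2,-96.8,30],"turn":[0,0,0.028],"gripper":0},
  {"delta_pos":[-108.2,-96.8,60],"turn":[0,0,0.028],"gripper":0},
  {"delta_pos":[-108.2,-96.8,78],"turn":[0,0,0.028],"gripper":0},
  {"delta_pos":[-108.2,-96.8,83],"turn":[0,0,0.028],"gripper":0},
  {"delta_pos":[-108.2,-96.8,84],"turn":[0,0,0.028],"gripper":0},
  {"delta_pos":[-108.2,-96.8,84],"turn":[0,0,0.028],"gripper":0},
])

```text
t: 13.6
eef_pos: [531.7, 340.9, 36.2]
tcp_rot: [0.035, 0.999, 0.0, 0.001]
ft_force: [0.0, 0.4, -1.2]
gripper_width: 23.3
```

>>> carry_out([
  {"delta_pos":[0,0,2],"turn":[0,0,0],"gripper":0},
  {"delta_pos":[0,0,2],"turn":[0,0,0],"gripper":0},
])

```text
t: 13.85
eef_pos: [532.0, 341.3, 34.7]
tcp_rot: [0.035, 0.999, 0.001, 0.001]
ft_force: [-1.8, 0.9, 5.1]
gripper_width: 24.0
```

>>> carry_out([
  {"delta_pos":[0,0,1],"turn":[0,0,0],"gripper":0},
  {"delta_pos":[0,0,1],"turn":[0,0,0],"gripper":0},
])

```text
t: 14.1
eef_pos: [532.2, 341.6, 34.5]
tcp_rot: [0.035, 0.999, 0.001, 0.001]
ft_force: [-2.1, 0.0, 9.6]
gripper_width: 23.5
```

```bash
python3 - <<'E'
from h import *
did([-108.2,-96.8,87],.028)
im,d=snapshot("scene"); w=cloud("scene",d)
cv2.imwrite("pics/g8.png",cv2.resize(im[200:320,280:440,::-1],(800,600)))
E
```

```text
cmd [531.  340.5  32.5] 176.0 meas [532.2 341.6  34.5] 176.0 t 14.1 F [-2.1  0.   9.6] w 23.5 q [ 0.57  0.51 -0.23  0.83  0.    0.64]
```

View pics/g8.png

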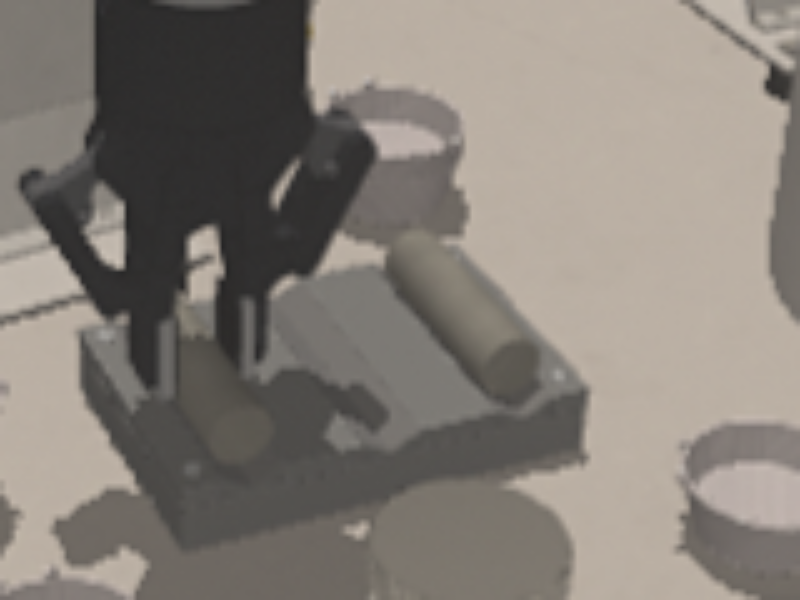

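Core 1 sits in the right groove; core 2 has seated in the left groove with about 10 N on it. I'm releasing it and moving up.

>>> carry_out([
  {"delta_pos":[0,0,-0.5],"turn":[0,0,0],"gripper":35},
  {"delta_pos":[0,0,-0.5],"turn":[0,0,0],"gripper":45},
  {"delta_pos":[0,0,-0.5],"turn":[0,0,0],"gripper":50},
  {"delta_pos":[0,0,-0.5],"turn":[0,0,0],"gripper":50},
  {"delta_pos":[0,0,-25],"turn":[0,0,0],"gripper":50},
  {"delta_pos":[0,0,-80],"turn":[0,0,0],"gripper":50},
  {"delta_pos":[0,0,-130],"turn":[0,0,0],"gripper":100},
  {"delta_pos":[40,0,-130],"turn":[0,0,0],"gripper":100},
  {"delta_pos":[95,0,-130],"turn":[0,0,0],"gripper":100},
  {"delta_pos":[95,0,-130],"turn":[0,0,0],"gripper":100},
])

```text
t: 15.4
eef_pos: [432.8, 346.5, 162.2]
tcp_rot: [0.034, 0.999, -0.001, -0.001]
ft_force: [0.9, -0.1, 0.9]
gripper_width: 85.4
```

```bash
python3 - <<'E'
from h import *
did([95,0,-130])
for c in("scene","top"):
    im,d=snapshot(c); w=cloud(c,d); cv2.imwrite(f"pics/{c}9.png",im[:,:,::-1])
    for p in((523.7,229.3,38),(531,340.5,38)):
        r=fit_core(w,*p); print(c,np.round(r[0],1),np.round(r[1:],2))
    for n,p in dict(stand=(547.5,446.8,22),cd=(662,179.5,12),a1=(397,174.2,0),a2=(429,441.5,0)).items():
        r=fit_dish(w,*p); print(n,c,np.round(r[0],1),r[1],round(r[2],2))
E
```

```text
cmd [436.3 347.1 162.5] 176.0 meas [432.8 346.5 162.2] 176.2 t 15.4 F [ 0.9 -0.1  0.9] w 85.4 q [ 0.67  0.27 -0.27  1.04  0.    0.74]
scene [523.1 228.2  37.3] [175.88  85.29 361.     1.67]
scene [529.3 340.1  37.4] [176.28  83.24 405.     1.74]
stand scene [547.7 446.9  21.4] 743 0.74
cd scene [661.1 178.8  11.9] 433 1.39
a1 scene [396.8 173.4   0. ] 781 0.78
a2 scene [ 4.278e+02  4.415e+02 -1.000e-01] 968 0.78
top [524.5 230.5  38. ] [176.02  82.87 550.     1.69]
top [561.4 340.   37.5] [173.15  24.16  92.     1.5 ]
stand top [548.7 446.8  22.1] 437 1.2
cd top [662.7 180.6  12.7] 784 1.39
a1 top [3.978e+02 1.745e+02 3.000e-01] 766 1.35
a2 top [429.  441.5   0. ] 0 nan
  return _methods._mean(a, axis=axis, dtype=dtype,
  ret = ret.dtype.type(ret / rcount)
```

View pics/scene9.png

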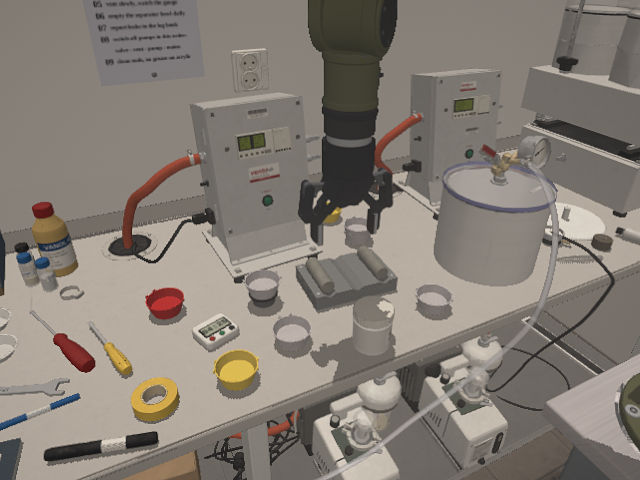

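View pics/top9.png

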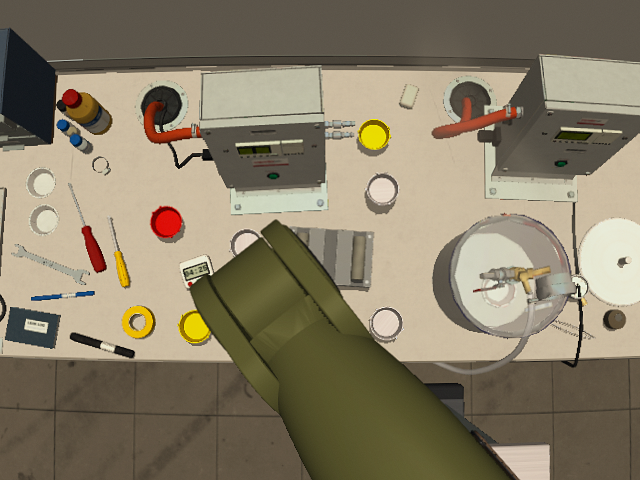

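```bash
python3 - <<'E'
from h import *
plan((428.4,441.5,100,177.6),(428.4,441.5,16,177.6))
E
```

```text
delta [14.4, 93.6, 62.5] turnz -0.028
delta [14.4, 93.6, 146.5] turnz -0.028
```

>>> carry_out([
  {"delta_pos":[7,47,10],"turn":[0,0,-0.028],"gripper":100},
  {"delta_pos":[14.4,93.6,20],"turn":[0,0,-0.028],"gripper":100},
  {"delta_pos":[14.4,93.6,62],"turn":[0,0,-0.028],"gripper":100},
  {"delta_pos":[14.4,93.6,100],"turn":[0,0,-0.028],"gripper":100},
  {"delta_pos":[14.4,93.6,135],"turn":[0,0,-0.028],"gripper":100},
  {"delta_pos":[14.4,93.6,135],"turn":[0,0,-0.028],"gripper":100},
])

```text
t: 16.25
eef_pos: [427.9, 439.6, 24.4]
tcp_rot: [0.021, 1.0, -0.002, -0.002]
ft_force: [-0.3, -0.1, 0.5]
gripper_width: 85.2
```

```bash
python3 - <<'E'
from h import *
did([14.4,93.6,135],-.028)
im,d=snapshot("scene"); w=cloud("scene",d)
cv2.imwrite("pics/h1.png",cv2.resize(im[240:380,210:380,::-1],(728,600)))
print(fit_dish(w,428.2,441.5,0))
E
```

```text
cmd [428.4 441.5  27.5] 177.6 meas [427.9 439.6  24.4] 177.5 t 16.25 F [-0.3 -0.1  0.5] w 85.2 q [ 0.8   0.5  -0.28  0.8  -0.    0.84]
(array([ 4.27881652e+02,  4.41670583e+02, -4.27601406e-02]), 975, np.float64(0.7814692834417987))
```

View pics/h1.png

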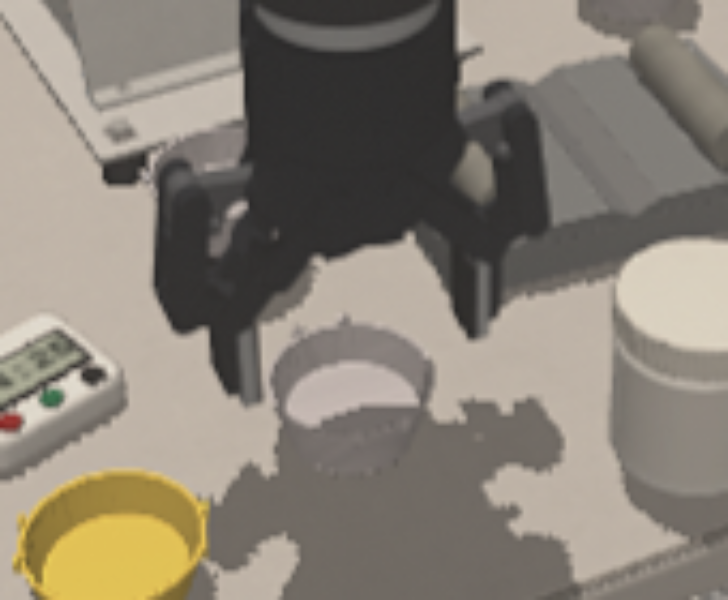

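>>> carry_out([
  {"delta_pos":[0,0,8],"turn":[0,0,0],"gripper":100},
  {"delta_pos":[0,0,11.5],"turn":[0,0,0],"gripper":100},
  {"delta_pos":[0,0,11.5],"turn":[0,0,0],"gripper":100},
  {"delta_pos":[0,0,11.5],"turn":[0,0,0],"gripper":75},
  {"delta_pos":[0,0,11.5],"turn":[0,0,0],"gripper":50},
  {"delta_pos":[0,0,11.5],"turn":[0,0,0],"gripper":50},
  {"delta_pos":[0,0,11.5],"turn":[0,0,0],"gripper":50},
])

```text
t: 17.18
eef_pos: [428.9, 441.8, 17.7]
tcp_rot: [0.021, 1.0, 0.0, 0.0]
ft_force: [-2.0, -1.8, 10.2]
gripper_width: 62.0
```

```bash
python3 - <<'E'
from h import *
did([0,0,11.5],0)
im,d=snapshot("scene"); w=cloud("scene",d)
cv2.imwrite("pics/h2.png",cv2.resize(im[270:370,240:350,::-1],(660,600),interpolation=cv2.INTER_CUBIC))
print(fit_dish(w,428.2,441.5,0))
E
```

```text
cmd [428.4 441.5  16. ] 177.6 meas [428.9 441.8  17.7] 177.6 t 17.18 F [-2.  -1.8 10.2] w 62.0 q [ 0.8   0.5  -0.29  0.78  0.    0.84]
(array([ 4.27719998e+02,  4.40373452e+02, -1.07888448e-01]), 933, np.float64(0.9357395436594581))
```

View pics/h2.png

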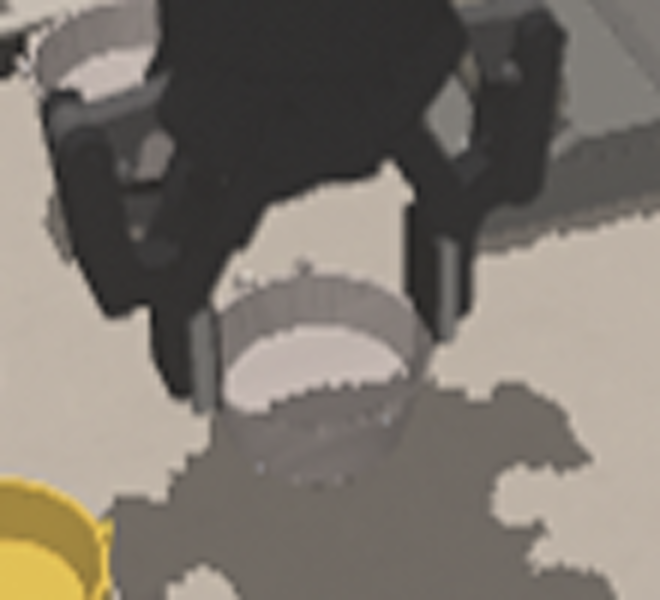

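>>> carry_out([
  {"delta_pos":[0,0,-15],"turn":[0,0,0],"gripper":50},
  {"delta_pos":[0,0,-50],"turn":[0,0,0],"gripper":50},
  {"delta_pos":[0,0,-84],"turn":[0,0,0],"gripper":50},
  {"delta_pos":[0,0,-84],"turn":[0,0,0],"gripper":50},
  {"delta_pos":[0,0,-84],"turn":[0,0,0],"gripper":50},
])

```text
t: 17.85
eef_pos: [428.4, 441.3, 99.9]
tcp_rot: [0.021, 1.0, -0.0, -0.0]
ft_force: [-0.0, 0.5, -1.5]
gripper_width: 61.8
```

```bash
python3 - <<'E'
from h import *
did([0,0,-84],0)
im,d=snapshot("scene"); w=cloud("scene",d)
cv2.imwrite("pics/h3.png",cv2.resize(im[220:340,230:350,::-1],(600,600),interpolation=cv2.INTER_CUBIC))
print(fit_dish(w,428.2,441.5,84))
im,d=snapshot("top"); w=cloud("top",d); r=finder.mark_of("stand_seat","top"); print([(np.round(x["point"],1),x["confidence"]) for x in r])
print(fit_dish(w,548,446.8,22))
E
```

```text
cmd [428.4 441.5 100. ] 177.6 meas [428.4 441.3  99.9] 177.6 t 17.85 F [-0.   0.5 -1.5] w 61.8 q [ 0.8   0.42 -0.2   0.95 -0.    0.84]
(array([427.59328479, 439.89380678,  82.73675341]), 880, np.float64(1.066695246518485))
[(array([549.1, 447.4,  36.9]), 0.83)]
(array([549.21906356, 447.15577527,  22.23666742]), 739, np.float64(1.2074338846264205))
```

View pics/h3.png

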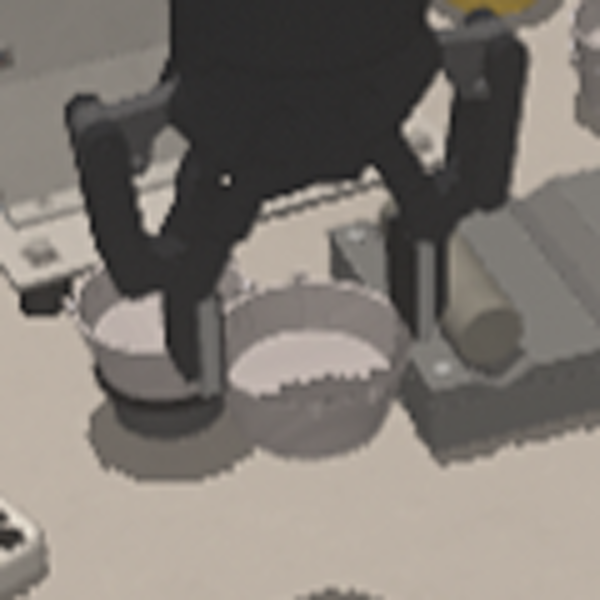

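```bash
python3 - <<'E'
from h import *
plan((548.4,447.4,100,177.6),(548.4,447.4,60,177.6))
E
```

```text
delta [-119.6, 10.9, -0.0] turnz 0.0
delta [-119.6, 10.9, 40.0] turnz 0.0
```

>>> carry_out([
  {"delta_pos":[-45,4,0],"turn":[0,0,0],"gripper":50},
  {"delta_pos":[-90,8,0],"turn":[0,0,0],"gripper":50},
  {"delta_pos":[-119.6,10.9,0],"turn":[0,0,0],"gripper":50},
  {"delta_pos":[-119.6,10.9,0],"turn":[0,0,0],"gripper":50},
  {"delta_pos":[-119.6,10.9,15],"turn":[0,0,0],"gripper":50},
  {"delta_pos":[-119.6,10.9,15],"turn":[0,0,0],"gripper":50},
  {"delta_pos":[-119.6,10.9,15],"turn":[0,0,0],"gripper":50},
])

```text
t: 18.88
eef_pos: [547.4, 447.3, 84.6]
tcp_rot: [0.02, 1.0, -0.0, -0.001]
ft_force: [-0.6, -0.3, -1.0]
gripper_width: 61.7
```

```bash
python3 - <<'E'
from h import *
did([-119.6,10.9,15],0)
im,d=snapshot("scene"); w=cloud("scene",d)
cv2.imwrite("pics/h4.png",cv2.resize(im[200:320,200:320,::-1],(600,600),interpolation=cv2.INTER_CUBIC))
c=getcmd()["p"]; print(fit_dish(w,c[0],c[1],c[2]-16.7))
E
```

```text
cmd [548.4 447.4  85. ] 177.6 meas [547.4 447.3  84.6] 177.7 t 18.88 F [-0.6 -0.3 -1. ] w 61.7 q [0.69 0.6  0.04 1.02 0.   0.73]
(array([546.2305327 , 445.7604879 ,  67.20987861]), 721, np.float64(1.0686574161554654))
```

View pics/h4.png

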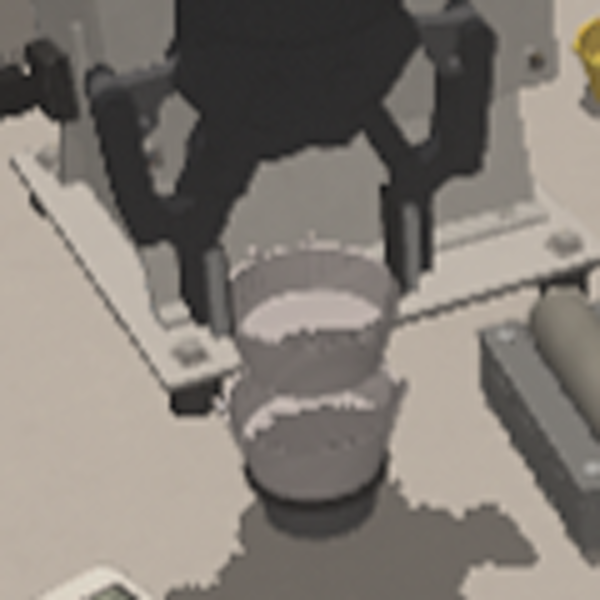

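>>> carry_out([
  {"delta_pos":[-1,1,8],"turn":[0,0,0],"gripper":50},
  {"delta_pos":[-1,1,16],"turn":[0,0,0],"gripper":50},
  {"delta_pos":[-1,1,24],"turn":[0,0,0],"gripper":50},
  {"delta_pos":[-1,1,30],"turn":[0,0,0],"gripper":50},
  {"delta_pos":[-1,1,30],"turn":[0,0,0],"gripper":50},
])

```text
t: 19.55
eef_pos: [549.2, 447.9, 54.1]
tcp_rot: [0.021, 1.0, -0.0, -0.001]
ft_force: [-0.8, -0.2, -0.9]
gripper_width: 61.8
```

>>> carry_out([
  {"delta_pos":[0,0,3],"turn":[0,0,0],"gripper":50},
  {"delta_pos":[0,0,3],"turn":[0,0,0],"gripper":50},
])

```text
t: 19.8
eef_pos: [549.7, 448.3, 52.0]
tcp_rot: [0.021, 1.0, 0.0, 0.0]
ft_force: [0.0, -0.0, -1.2]
gripper_width: 62.0
```

>>> carry_out([
  {"delta_pos":[0,0,1.5],"turn":[0,0,0],"gripper":50},
  {"delta_pos":[0,0,1.5],"turn":[0,0,0],"gripper":50},
])

```text
t: 20.05
eef_pos: [549.8, 448.5, 51.1]
tcp_rot: [0.021, 1.0, 0.0, 0.0]
ft_force: [-0.4, -1.2, 3.2]
gripper_width: 61.7
```

>>> carry_out([
  {"delta_pos":[0,0,1],"turn":[0,0,0],"gripper":50},
  {"delta_pos":[0,0,1],"turn":[0,0,0],"gripper":50},
])

```text
t: 20.3
eef_pos: [549.9, 448.6, 51.0]
tcp_rot: [0.021, 1.0, 0.0, 0.0]
ft_force: [-2.1, -1.2, 8.7]
gripper_width: 61.7
```

```bash
python3 - <<'E'
from h import *
did([-1,1,35.5],0)
im,d=snapshot("scene"); w=cloud("scene",d)
cv2.imwrite("pics/h5.png",cv2.resize(im[200:320,200:320,::-1],(600,600),interpolation=cv2.INTER_CUBIC))
c=getcmd()["p"]; print(fit_dish(w,c[0],c[1],34))
E
```

```text
cmd [549.4 448.4  49.5] 177.6 meas [549.9 448.6  51. ] 177.6 t 20.3 F [-2.1 -1.2  8.7] w 61.7 q [ 0.68  0.62  0.01  0.96 -0.    0.73]
(array([547.79318529, 446.93953008,  33.29422188]), 831, np.float64(1.3080559421661777))
```

View pics/h5.png

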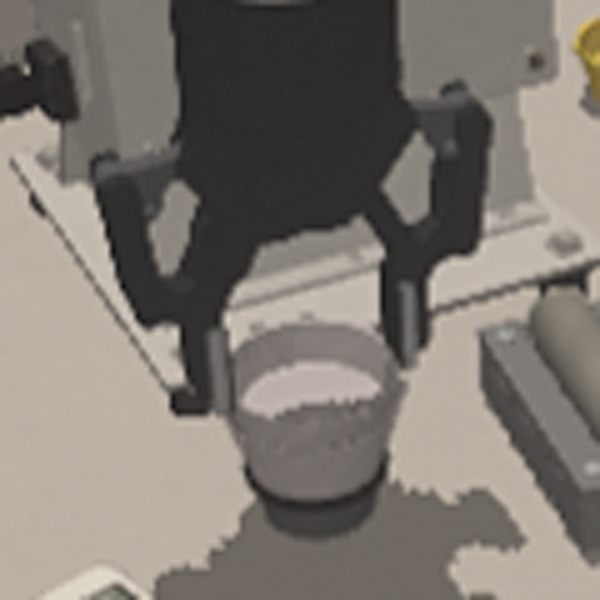

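>>> carry_out([
  {"delta_pos":[0,0,-0.5],"turn":[0,0,0],"gripper":90},
  {"delta_pos":[0,0,-0.5],"turn":[0,0,0],"gripper":100},
  {"delta_pos":[0,0,-0.5],"turn":[0,0,0],"gripper":100},
  {"delta_pos":[0,0,-25],"turn":[0,0,0],"gripper":100},
  {"delta_pos":[0,0,-75],"turn":[0,0,0],"gripper":100},
  {"delta_pos":[50,-30,-110],"turn":[0,0,0],"gripper":100},
  {"delta_pos":[80,-90,-110],"turn":[0,0,0],"gripper":100},
  {"delta_pos":[80,-140,-110],"turn":[0,0,0],"gripper":100},
  {"delta_pos":[80,-140,-110],"turn":[0,0,0],"gripper":100},
])

```text
t: 21.48
eef_pos: [462.4, 308.4, 159.6]
tcp_rot: [0.022, 1.0, -0.001, -0.001]
ft_force: [0.1, -0.1, 0.2]
gripper_width: 85.8
```

```bash
python3 - <<'E'
from h import *
did([80,-140,-110],0)
for c in("scene","top"):
    im,d=snapshot(c); w=cloud(c,d); cv2.imwrite(f"pics/{c}10.png",im[:,:,::-1])
    for n,p in dict(stand=(548,446.8,34),cd=(662,179.5,12),a1=(397,174.2,0)).items():
        r=fit_dish(w,*p); print(n,c,np.round(r[0],1),r[1],round(r[2],2))
    for r in finder.mark_of("dish_a",c): print(np.round(r["point"],1),round(r["confidence"],2))
E
```

```text
cmd [463.7 311.8 159.5] 177.6 meas [462.4 308.4 159.6] 177.4 t 21.48 F [ 0.1 -0.1  0.2] w 85.8 q [ 0.59  0.27 -0.27  1.03 -0.    0.63]
stand scene [547.6 447.1  33.2] 839 1.25
cd scene [660.8 178.8  11.9] 510 1.36
a1 scene [396.4 173.6   0. ] 772 0.79
[393.6 553.8   0.7] 0.97
[550.9 449.2  31. ] 0.71
[399.  173.8   2.5] 0.7
[598.2 615.7   2. ] 0.65
[658.6 180.5   9.7] 0.61
[661.7 183.7   2. ] 0.56
[7.836e+02 1.967e+02 4.000e-01] 0.42
stand top [549.  446.7  34.1] 336 1.16
cd top [662.7 180.9  12.6] 774 1.42
a1 top [397.  174.2   0. ] 0 nan
[ 5.965e+02  6.160e+02 -1.000e-01] 0.79
[663.1 179.2  14.4] 0.74
[547.3 450.3  34.1] 0.73
[ 3.919e+02  5.511e+02 -5.000e-01] 0.7
[778.3 192.6   4.4] 0.65
[ 6.627e+02  1.792e+02 -2.000e-01] 0.43
  return _methods._mean(a, axis=axis, dtype=dtype,
  ret = ret.dtype.type(ret / rcount)
```

View pics/scene10.png

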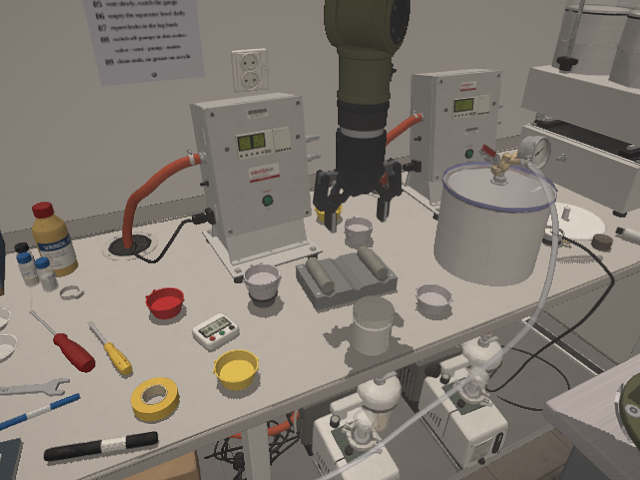

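View pics/top10.png

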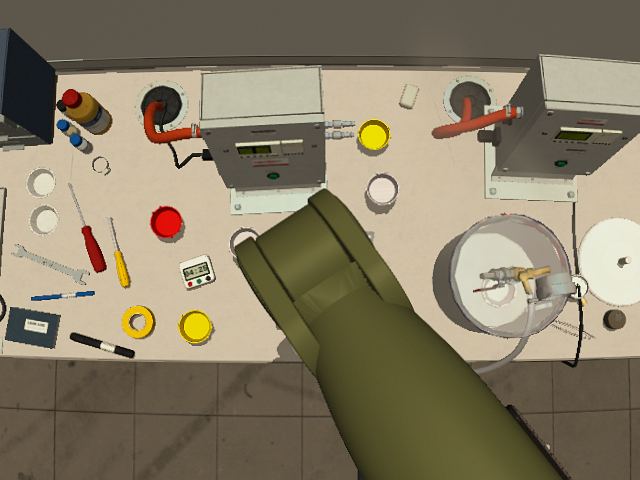

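```bash
python3 - <<'E'
from h import *
plan((397.3,174.4,130,231.4),(397.3,174.4,30,231.4),(397.3,174.4,16,231.4))
E
```

```text
delta [60.6, -140.1, 29.5] turnz -0.939
delta [60.6, -140.1, 129.5] turnz -0.939
delta [60.6, -140.1, 143.5] turnz -0.939
```

>>> carry_out([
  {"delta_pos":[15,-35,5],"turn":[0,0,-0.18],"gripper":100},
  {"delta_pos":[30,-70,10],"turn":[0,0,-0.36],"gripper":100},
  {"delta_pos":[45,-105,20],"turn":[0,0,-0.54],"gripper":100},
  {"delta_pos":[60.6,-140.1,30],"turn":[0,0,-0.72],"gripper":100},
  {"delta_pos":[60.6,-140.1,60],"turn":[0,0,-0.9],"gripper":100},
  {"delta_pos":[60.6,-140.1,95],"turn":[0,0,-0.939],"gripper":100},
  {"delta_pos":[60.6,-140.1,120],"turn":[0,0,-0.939],"gripper":100},
  {"delta_pos":[60.6,-140.1,129.5],"turn":[0,0,-0.939],"gripper":100},
  {"delta_pos":[60.6,-140.1,129.5],"turn":[0,0,-0.939],"gripper":100},
])

```text
t: 22.8
eef_pos: [397.5, 174.8, 29.7]
tcp_rot: [-0.434, 0.901, 0.0, -0.0]
ft_force: [0.2, 0.0, 0.0]
gripper_width: 85.3
```

```bash
python3 - <<'E'
from h import *
did([60.6,-140.1,129.5],-.939)
im,d=snapshot("scene"); w=cloud("scene",d)
cv2.imwrite("pics/i1.png",cv2.resize(im[220:340,370:500,::-1],(650,600),interpolation=cv2.INTER_CUBIC))
print(fit_dish(w,396.5,173.5,0))
E
```

```text
cmd [397.3 174.4  30. ] 231.4 meas [397.5 174.8  29.7] 231.4 t 22.8 F [0.2 0.  0. ] w 85.3 q [ 0.41  0.2  -0.71  0.66  0.   -0.48]
(array([3.96357992e+02, 1.73173204e+02, 8.83306828e-02]), 493, np.float64(0.6637267125078198))
```

View pics/i1.png

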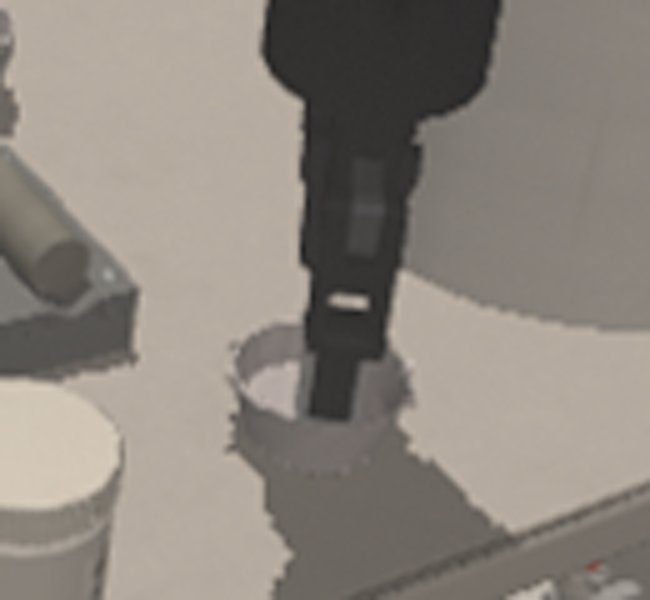

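>>> carry_out([
  {"delta_pos":[0,0,8],"turn":[0,0,0],"gripper":100},
  {"delta_pos":[0,0,14],"turn":[0,0,0],"gripper":100},
  {"delta_pos":[0,0,14],"turn":[0,0,0],"gripper":100},
  {"delta_pos":[0,0,14],"turn":[0,0,0],"gripper":75},
  {"delta_pos":[0,0,14],"turn":[0,0,0],"gripper":50},
  {"delta_pos":[0,0,14],"turn":[0,0,0],"gripper":50},
  {"delta_pos":[0,0,14],"turn":[0,0,0],"gripper":50},
])

```text
t: 23.72
eef_pos: [397.6, 174.4, 17.1]
tcp_rot: [-0.434, 0.901, -0.0, 0.0]
ft_force: [-4.2, -1.6, 13.9]
gripper_width: 61.8
```

>>> carry_out([
  {"delta_pos":[0,0,-15],"turn":[0,0,0],"gripper":50},
  {"delta_pos":[0,0,-50],"turn":[0,0,0],"gripper":50},
  {"delta_pos":[0,0,-104],"turn":[0,0,0],"gripper":50},
  {"delta_pos":[0,0,-104],"turn":[0,0,0],"gripper":50},
  {"delta_pos":[0,0,-104],"turn":[0,0,0],"gripper":50},
])

```text
t: 24.35
eef_pos: [397.3, 174.3, 119.7]
tcp_rot: [-0.434, 0.901, -0.0, 0.0]
ft_force: [0.0, -0.5, -0.3]
gripper_width: 61.7
```

```bash
python3 - <<'E'
from h import *
did([0,0,-90],0)
im,d=snapshot("scene"); w=cloud("scene",d)
cv2.imwrite("pics/i2.png",cv2.resize(im[180:340,370:530,::-1],(600,600),interpolation=cv2.INTER_CUBIC))
print(fit_dish(w,397,174,103.5))
plan((549.4,448.4,120,177.6))
E
```

```text
cmd [397.3 174.4 120. ] 231.4 meas [397.3 174.3 119.7] 231.4 t 24.35 F [ 0.  -0.5 -0.3] w 61.7 q [ 0.41  0.08 -0.6   0.89  0.   -0.48]
(array([395.30288788, 174.42235435, 102.53291683]), 511, np.float64(1.290307827471285))
delta [-309.1, 52.0, -0.0] turnz 0.939
```

View pics/i2.png

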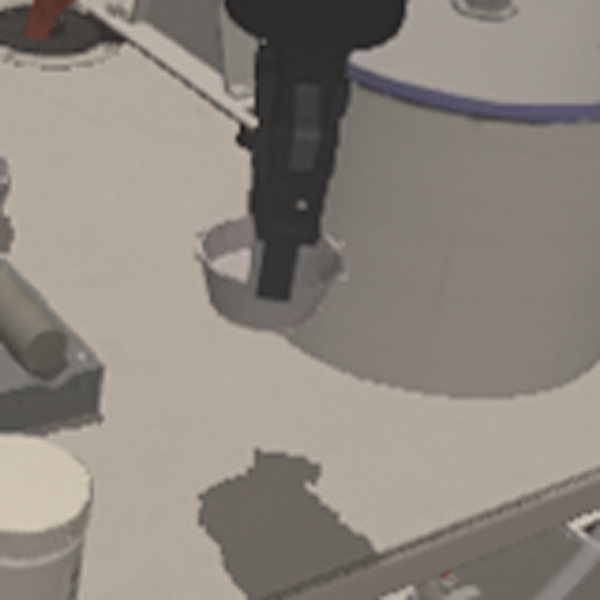

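>>> carry_out([
  {"delta_pos":[-45,8,0],"turn":[0,0,0.14],"gripper":50},
  {"delta_pos":[-90,16,0],"turn":[0,0,0.28],"gripper":50},
  {"delta_pos":[-135,23,0],"turn":[0,0,0.42],"gripper":50},
  {"delta_pos":[-180,30,0],"turn":[0,0,0.56],"gripper":50},
  {"delta_pos":[-225,38,0],"turn":[0,0,0.7],"gripper":50},
  {"delta_pos":[-270,46,0],"turn":[0,0,0.84],"gripper":50},
  {"delta_pos":[-309.1,52,0],"turn":[0,0,0.939],"gripper":50},
  {"delta_pos":[-309.1,52,0],"turn":[0,0,0.939],"gripper":50},
  {"delta_pos":[-309.1,52,22],"turn":[0,0,0.939],"gripper":50},
  {"delta_pos":[-309.1,52,22],"turn":[0,0,0.939],"gripper":50},
  {"delta_pos":[-309.1,52,22],"turn":[0,0,0.939],"gripper":50},
])

```text
t: 25.78
eef_pos: [549.1, 447.5, 97.7]
tcp_rot: [0.021, 1.0, -0.0, -0.001]
ft_force: [0.3, -0.3, -0.4]
gripper_width: 61.8
```

```bash
python3 - <<'E'
from h import *
did([-309.1,52,22],.939)
im,d=snapshot("scene"); w=cloud("scene",d)
cv2.imwrite("pics/i3.png",cv2.resize(im[180:320,200:340,::-1],(600,600),interpolation=cv2.INTER_CUBIC))
c=getcmd()["p"]; print(fit_dish(w,c[0]-1,c[1]-1.5,c[2]-17))
E
```

```text
cmd [549.4 448.4  98. ] 177.6 meas [549.1 447.5  97.7] 177.6 t 25.77 F [ 0.3 -0.3 -0.4] w 61.8 q [ 0.68  0.59  0.06  1.05 -0.    0.73]
(array([548.00470984, 446.15043194,  80.41022918]), 769, np.float64(1.0074603939851186))
```

View pics/i3.png

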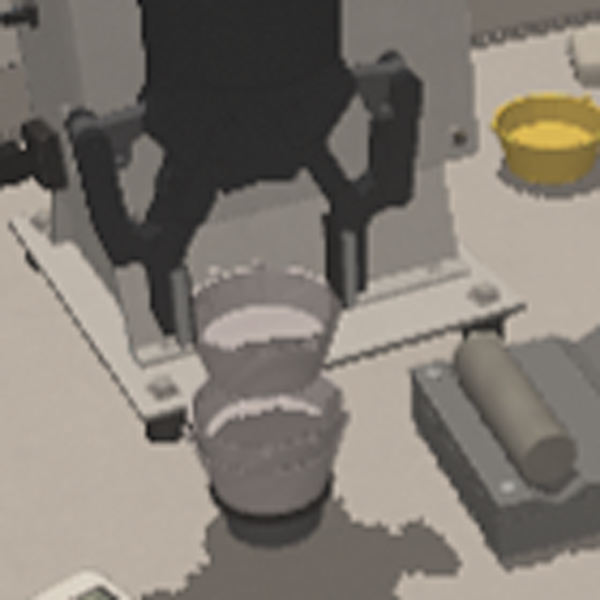

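>>> carry_out([
  {"delta_pos":[0,0,10],"turn":[0,0,0],"gripper":50},
  {"delta_pos":[0,0,20],"turn":[0,0,0],"gripper":50},
  {"delta_pos":[0,0,28],"turn":[0,0,0],"gripper":50},
  {"delta_pos":[0,0,32],"turn":[0,0,0],"gripper":50},
  {"delta_pos":[0,0,33],"turn":[0,0,0],"gripper":50},
  {"delta_pos":[0,0,33],"turn":[0,0,0],"gripper":50},
])

```text
t: 26.58
eef_pos: [549.8, 448.5, 65.1]
tcp_rot: [0.021, 1.0, 0.0, 0.0]
ft_force: [-0.6, 0.8, -1.0]
gripper_width: 61.6
```

>>> carry_out([
  {"delta_pos":[0,0,2],"turn":[0,0,0],"gripper":50},
  {"delta_pos":[0,0,2],"turn":[0,0,0],"gripper":50},
])

```text
t: 26.82
eef_pos: [549.6, 448.4, 63.0]
tcp_rot: [0.021, 1.0, 0.0, 0.0]
ft_force: [-0.2, 0.8, -1.0]
gripper_width: 61.9
```

>>> carry_out([
  {"delta_pos":[0,0,1],"turn":[0,0,0],"gripper":50},
  {"delta_pos":[0,0,1],"turn":[0,0,0],"gripper":50},
])

```text
t: 27.08
eef_pos: [549.7, 448.5, 62.6]
tcp_rot: [0.021, 1.0, 0.0, 0.0]
ft_force: [-1.7, -1.2, 3.2]
gripper_width: 62.1
```

```bash
python3 - <<'E'
from h import *
did([0,0,36],0)
im,d=snapshot("scene"); w=cloud("scene",d)
cv2.imwrite("pics/i4.png",cv2.resize(im[180:320,200:340,::-1],(600,600),interpolation=cv2.INTER_CUBIC))
c=getcmd()["p"]; print(fit_dish(w,c[0]-1,c[1]-1.5,46))
E
```

```text
cmd [549.4 448.4  62. ] 177.6 meas [549.7 448.5  62.6] 177.6 t 27.07 F [-1.7 -1.2  3.2] w 62.1 q [0.68 0.62 0.02 0.98 0.   0.73]
(array([547.80800467, 447.0243373 ,  45.24944152]), 822, np.float64(1.2235029380280877))
```

View pics/i4.png

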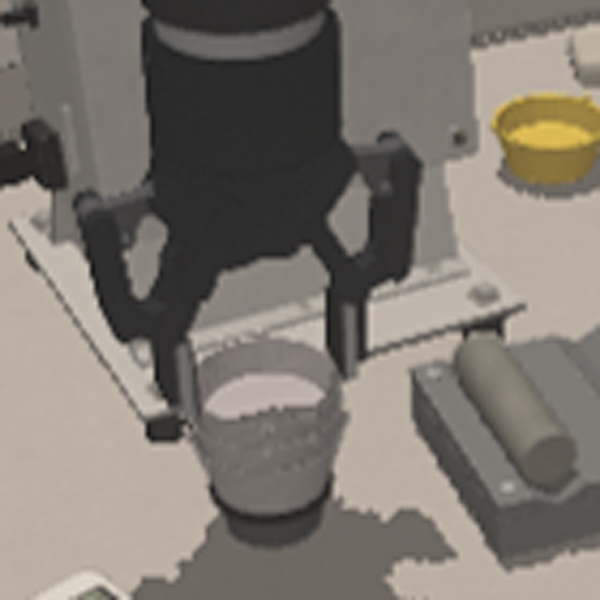

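>>> carry_out([
  {"delta_pos":[0,0,0.8],"turn":[0,0,0],"gripper":50},
  {"delta_pos":[0,0,0.8],"turn":[0,0,0],"gripper":50},
  {"delta_pos":[0,0,0],"turn":[0,0,0],"gripper":90},
  {"delta_pos":[0,0,0],"turn":[0,0,0],"gripper":100},
  {"delta_pos":[0,0,0],"turn":[0,0,0],"gripper":100},
  {"delta_pos":[0,0,-25],"turn":[0,0,0],"gripper":100},
  {"delta_pos":[0,0,-75],"turn":[0,0,0],"gripper":100},
  {"delta_pos":[50,-30,-110],"turn":[0,0,0],"gripper":100},
  {"delta_pos":[80,-90,-110],"turn":[0,0,0],"gripper":100},
  {"delta_pos":[80,-140,-110],"turn":[0,0,0],"gripper":100},
  {"delta_pos":[80,-140,-110],"turn":[0,0,0],"gripper":100},
])

```text
t: 28.5
eef_pos: [462.5, 308.5, 172.2]
tcp_rot: [0.022, 1.0, -0.001, -0.0]
ft_force: [0.2, 0.8, 0.6]
gripper_width: 85.5
```

```bash
python3 - <<'E'
from h import *
did([80,-140,-110],0)
for c in("scene","top"):
    im,d=snapshot(c); w=cloud(c,d); cv2.imwrite(f"pics/{c}11.png",im[:,:,::-1])
    for n,p in dict(stand=(548,446.8,46),cd=(662,179.5,12)).items():
        r=fit_dish(w,*p); print(n,c,np.round(r[0],1),r[1],round(r[2],2))
    cv2.imwrite(f"pics/{c}11c.png",cv2.resize(im[200:280,320:400,::-1] if c=="scene" else im[155:235,340:420,::-1],(600,600),interpolation=cv2.INTER_CUBIC))
E
```

```text
cmd [463.7 311.9 172. ] 177.6 meas [462.5 308.5 172.2] 177.4 t 28.5 F [0.2 0.8 0.6] w 85.5 q [ 0.59  0.26 -0.25  1.06 -0.    0.63]
stand scene [548.  447.4  45.2] 840 1.09
cd scene [660.7 178.8  12. ] 505 1.32
stand top [549.6 446.6  46.1] 334 0.98
cd top [662.6 180.8  12.6] 758 1.4
```

View pics/scene11c.png

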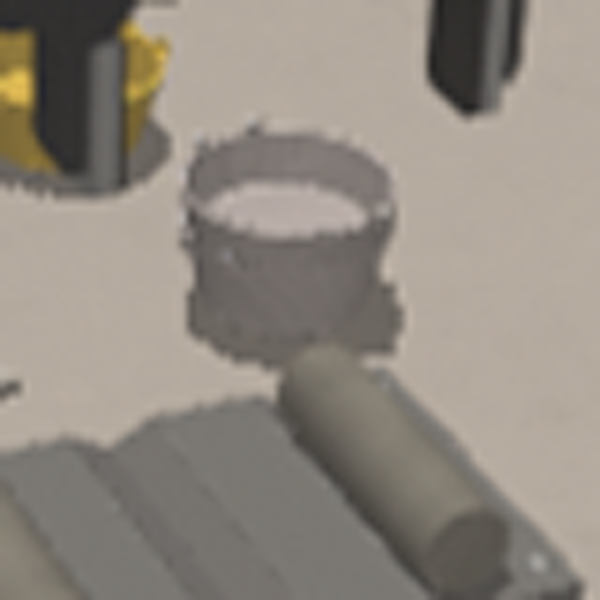

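View pics/top11c.png

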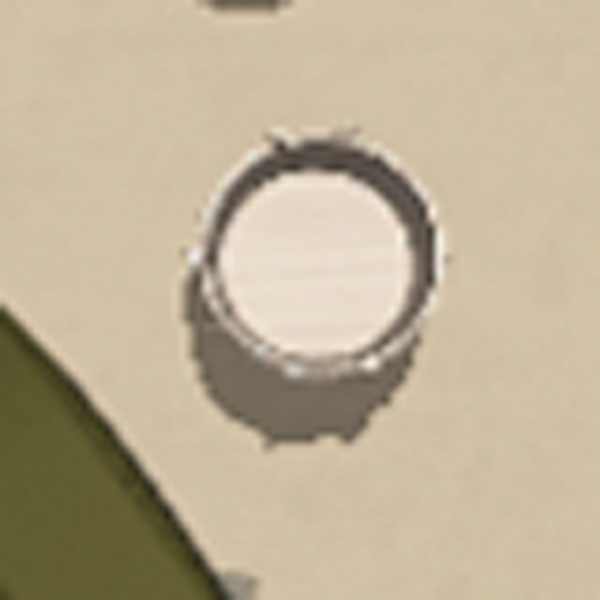

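View pics/top11.png

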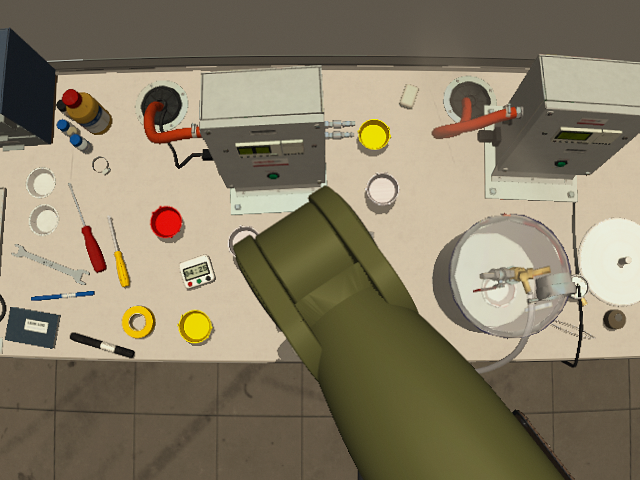

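```bash
python3 - <<'E'
from h import *
plan((480,180,150,184.8),(661.6,180,140,184.8),(661.6,180,60,184.8))
for c in("scene","top"):
    im,d=snapshot(c); w=cloud(c,d).reshape(-1,3); q=w[(w[:,0]>640)&(w[:,0]<900)&(w[:,1]>200)&(w[:,1]<400)&(w[:,2]>60)]
    print(c,np.percentile(q[:,1],[0.2,1,3]),[ (z,np.round(np.percentile(q[(abs(q[:,2]-z)<25)][:,1],[1,3]),0).tolist() if (abs(q[:,2]-z)<25).sum()>20 else None) for z in (100,150,200,250,300,350)])
    print([ (y,np.round(np.percentile(q[abs(q[:,1]-y)<5],[0,50],axis=0),0).tolist()) for y in (225,240,255,270,280) if (abs(q[:,1]-y)<5).sum()>5])
E
```

```text
delta [-21.8, -131.1, 22.0] turnz -0.125
delta [-203.3, -123.5, 32.0] turnz -0.125
delta [-203.3, -123.5, 112.0] turnz -0.125
scene [249.0087194  262.94756155 295.273222  ] [(100, [294.0, 297.0]), (150, [295.0, 297.0]), (200, [251.0, 266.0]), (250, [252.0, 267.0]), (300, [296.0, 299.0]), (350, [298.0, 300.0])]
[(255, [[718.0, 250.0, 186.0], [725.0, 255.0, 210.0]]), (270, [[716.0, 265.0, 184.0], [722.0, 270.0, 210.0]]), (280, [[716.0, 275.0, 187.0], [721.0, 276.0, 226.0]])]
top [248.57152891 258.56665051 277.5607666 ] [(100, [296.0, 298.0]), (150, [296.0, 298.0]), (200, [250.0, 255.0]), (250, [250.0, 255.0]), (300, [300.0, 302.0]), (350, [300.0, 302.0])]
[(255, [[720.0, 250.0, 187.0], [727.0, 255.0, 229.0]]), (270, [[716.0, 265.0, 186.0], [725.0, 270.0, 198.0]]), (280, [[715.0, 275.0, 188.0], [725.0, 279.0, 231.0]])]
```

>>> carry_out([
  {"delta_pos":[-5,-33,5],"turn":[0,0,-0.03],"gripper":100},
  {"delta_pos":[-11,-66,11],"turn":[0,0,-0.06],"gripper":100},
  {"delta_pos":[-16,-99,16],"turn":[0,0,-0.1],"gripper":100},
  {"delta_pos":[-22,-131,22],"turn":[0,0,-0.125],"gripper":100},
  {"delta_pos":[-65,-129,25],"turn":[0,0,-0.125],"gripper":100},
  {"delta_pos":[-110,-127,28],"turn":[0,0,-0.125],"gripper":100},
  {"delta_pos":[-155,-125,30],"turn":[0,0,-0.125],"gripper":100},
  {"delta_pos":[-190,-124,40],"turn":[0,0,-0.125],"gripper":100},
  {"delta_pos":[-203.3,-123.5,75],"turn":[0,0,-0.125],"gripper":100},
  {"delta_pos":[-203.3,-123.5,112],"turn":[0,0,-0.125],"gripper":100},
  {"delta_pos":[-203.3,-123.5,112],"turn":[0,0,-0.125],"gripper":100},
])

```text
t: 30.08
eef_pos: [659.3, 180.1, 55.7]
tcp_rot: [-0.042, 0.999, -0.001, -0.004]
ft_force: [-0.3, -0.4, 0.4]
gripper_width: 85.3
```

```bash
python3 - <<'E'
from h import *
did([-203.3,-123.5,112],-.125)
im,d=snapshot("scene"); w=cloud("scene",d)
cv2.imwrite("pics/j1.png",cv2.resize(im[140:280,290:430,::-1],(600,600),interpolation=cv2.INTER_CUBIC))
print(fit_dish(w,661,179,12))
E
```

```text
cmd [661.6 180.   60. ] 184.8 meas [659.3 180.1  55.7] 184.8 t 30.07 F [-0.3 -0.4  0.4] w 85.3 q [ 0.27  0.58 -0.05  0.94  0.    0.18]
(array([660.78885451, 178.93757501,  11.859479  ]), 508, np.float64(1.345958992461042))
```

View pics/j1.png

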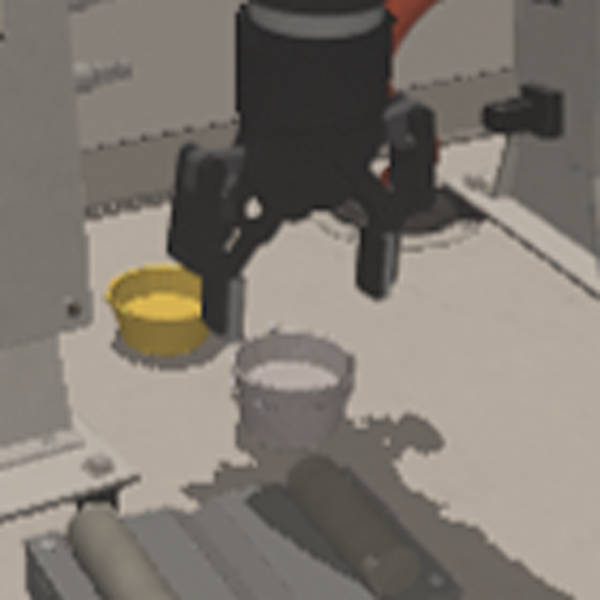

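>>> carry_out([
  {"delta_pos":[0,0,16],"turn":[0,0,0],"gripper":100},
  {"delta_pos":[0,0,26],"turn":[0,0,0],"gripper":100},
  {"delta_pos":[0,0,31.5],"turn":[0,0,0],"gripper":100},
  {"delta_pos":[0,0,31.5],"turn":[0,0,0],"gripper":100},
  {"delta_pos":[0,0,31.5],"turn":[0,0,0],"gripper":100},
  {"delta_pos":[0,0,31.5],"turn":[0,0,0],"gripper":75},
  {"delta_pos":[0,0,31.5],"turn":[0,0,0],"gripper":50},
  {"delta_pos":[0,0,31.5],"turn":[0,0,0],"gripper":50},
  {"delta_pos":[0,0,31.5],"turn":[0,0,0],"gripper":50},
])

```text
t: 31.25
eef_pos: [662.5, 180.0, 30.1]
tcp_rot: [-0.042, 0.999, 0.0, 0.001]
ft_force: [-3.0, 0.1, 8.0]
gripper_width: 61.7
```

```bash
python3 - <<'E'
from h import *
did([0,0,31.5],0)
im,d=snapshot("scene"); w=cloud("scene",d)
cv2.imwrite("pics/j2.png",cv2.resize(im[180:260,310:410,::-1],(750,600),interpolation=cv2.INTER_CUBIC))
print(fit_dish(w,661,179,12))
E
```

```text
cmd [661.6 180.   28.5] 184.8 meas [662.5 180.   30.1] 184.8 t 31.25 F [-3.   0.1  8. ] w 61.7 q [ 0.27  0.6  -0.08  0.89 -0.    0.18]
(array([660.96090604, 179.06007838,  11.87287961]), 446, np.float64(1.4782949391251663))
```

View pics/j2.png

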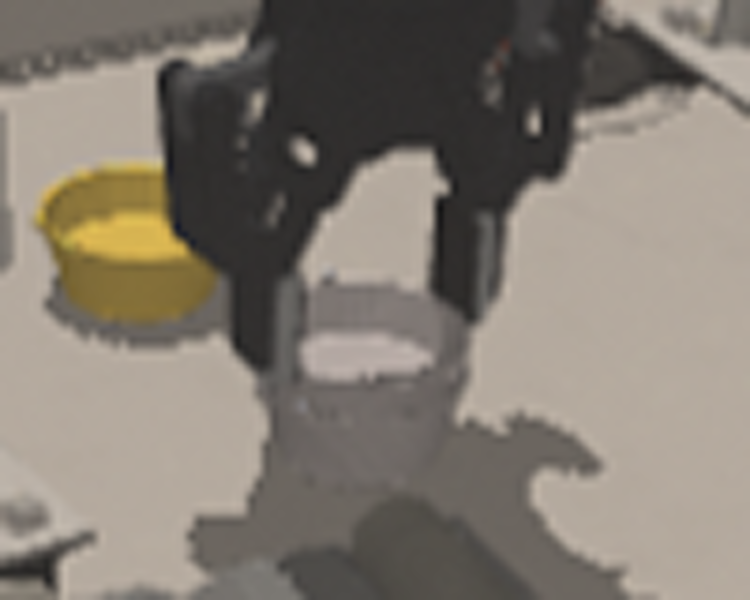

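>>> carry_out([
  {"delta_pos":[0,0,-8],"turn":[0,0,0],"gripper":50},
  {"delta_pos":[0,0,-20],"turn":[0,0,0],"gripper":50},
  {"delta_pos":[0,0,-40],"turn":[0,0,0],"gripper":50},
  {"delta_pos":[0,0,-40],"turn":[0,0,0],"gripper":50},
])

```text
t: 31.8
eef_pos: [663.5, 180.5, 70.9]
tcp_rot: [-0.042, 0.999, 0.0, 0.002]
ft_force: [-0.0, -0.1, -1.4]
gripper_width: 61.6
```

```bash
python3 - <<'E'
from h import *
did([0,0,-40],0)
im,d=snapshot("scene"); w=cloud("scene",d)
cv2.imwrite("pics/j3.png",cv2.resize(im[160:260,310:410,::-1],(600,600),interpolation=cv2.INTER_CUBIC))
print(fit_dish(w,661,179,52)); print(fit_dish(w,661,179,0))
E
```

```text
cmd [661.6 180.   68.5] 184.8 meas [663.5 180.5  70.9] 184.8 t 31.8 F [-0.  -0.1 -1.4] w 61.6 q [ 0.27  0.57 -0.04  0.96  0.    0.18]
(array([663.12109807, 179.18810753,  52.57289626]), 408, np.float64(1.215814022659056))
(array([6.61672292e+02, 1.78665394e+02, 4.01904920e-01]), 430, np.float64(0.9290529959773403))
```

View pics/j3.png

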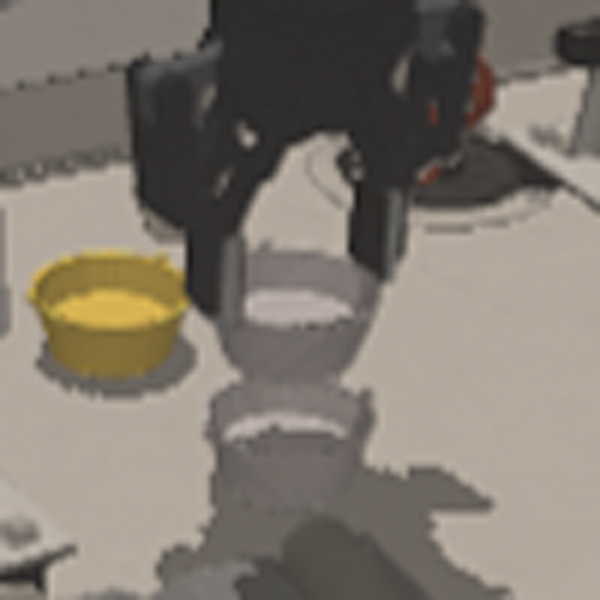

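```bash
python3 - <<'E'
from h import *
plan((661.6,180,130,184.8),(520,210,140,182),(500,380,140,180),(549.4,448.4,130,177.6))
E
```

```text
delta [0.0, -0.0, -61.5] turnz -0.0
delta [138.7, 41.7, -71.5] turnz 0.049
delta [144.4, 212.7, -71.5] turnz 0.083
delta [89.5, 276.8, -61.5] turnz 0.125
```

>>> carry_out([
  {"delta_pos":[0,0,-40],"turn":[0,0,0],"gripper":50},
  {"delta_pos":[25,7,-68],"turn":[0,0,0],"gripper":50},
  {"delta_pos":[65,20,-72],"turn":[0,0,0.02],"gripper":50},
  {"delta_pos":[105,32,-72],"turn":[0,0,0.03],"gripper":50},
  {"delta_pos":[139,55,-72],"turn":[0,0,0.05],"gripper":50},
  {"delta_pos":[142,100,-72],"turn":[0,0,0.06],"gripper":50},
  {"delta_pos":[143,145,-72],"turn":[0,0,0.07],"gripper":50},
  {"delta_pos":[144,190,-72],"turn":[0,0,0.08],"gripper":50},
  {"delta_pos":[130,230,-70],"turn":[0,0,0.1],"gripper":50},
  {"delta_pos":[108,258,-65],"turn":[0,0,0.125],"gripper":50},
  {"delta_pos":[89.5,276.8,-61.5],"turn":[0,0,0.125],"gripper":50},
  {"delta_pos":[89.5,276.8,-61.5],"turn":[0,0,0.125],"gripper":50},
])

```text
t: 33.35
eef_pos: [549.6, 449.2, 127.9]
tcp_rot: [0.02, 1.0, -0.001, -0.001]
ft_force: [-1.0, -0.2, -1.3]
gripper_width: 62.0
```

```bash
python3 - <<'E'
from h import *
did([89.5,276.8,-61.5],.125)
E
```

```text
cmd [549.4 448.4 130. ] 177.6 meas [549.6 449.2 127.9] 177.7 t 33.35 F [-1.  -0.2 -1.3] w 62.0 q [0.69 0.57 0.11 1.11 0.   0.73]
```

>>> carry_out([
  {"delta_pos":[0,0,10],"turn":[0,0,0],"gripper":50},
  {"delta_pos":[0,0,20],"turn":[0,0,0],"gripper":50},
  {"delta_pos":[0,0,20],"turn":[0,0,0],"gripper":50},
  {"delta_pos":[0,0,20],"turn":[0,0,0],"gripper":50},
])

```text
t: 33.85
eef_pos: [549.5, 448.0, 110.2]
tcp_rot: [0.021, 1.0, -0.0, -0.0]
ft_force: [0.1, 0.1, -0.9]
gripper_width: 61.9
```

```bash
python3 - <<'E'
from h import *
did([0,0,20])
im,d=snapshot("scene"); w=cloud("scene",d)
cv2.imwrite("pics/j4.png",cv2.resize(im[180:320,200:340,::-1],(600,600),interpolation=cv2.INTER_CUBIC))
c=getcmd()["p"]; print(fit_dish(w,c[0]-1,c[1]-1.5,c[2]-17)); print(fit_dish(w,661,179,0))
E
```

```text
cmd [549.4 448.4 110. ] 177.6 meas [549.5 448.  110.2] 177.6 t 33.85 F [ 0.1  0.1 -0.9] w 61.9 q [0.68 0.58 0.08 1.07 0.   0.73]
(array([549.22106362, 446.66938681,  92.16217239]), 763, np.float64(0.9760349291481869))
(array([6.61710450e+02, 1.78325486e+02, 1.82275528e-01]), 453, np.float64(0.9690875798326126))
```

View pics/j4.png

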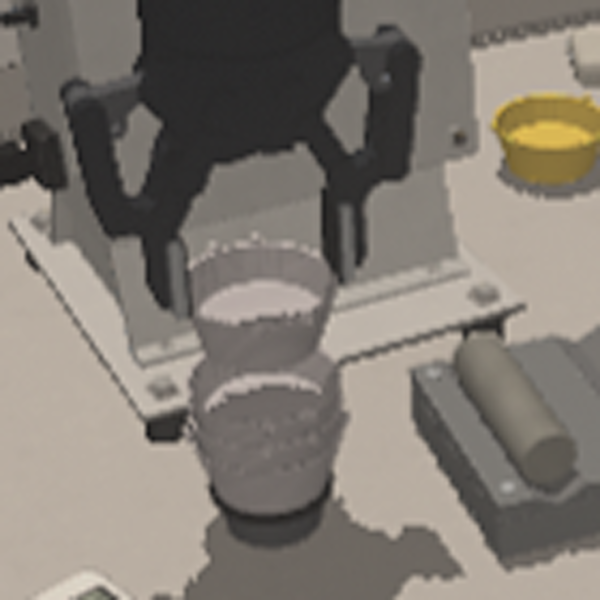

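>>> carry_out([
  {"delta_pos":[1.2,0.5,10],"turn":[0,0,0],"gripper":50},
  {"delta_pos":[1.2,0.5,20],"turn":[0,0,0],"gripper":50},
  {"delta_pos":[1.2,0.5,28],"turn":[0,0,0],"gripper":50},
  {"delta_pos":[1.2,0.5,32],"turn":[0,0,0],"gripper":50},
  {"delta_pos":[1.2,0.5,32],"turn":[0,0,0],"gripper":50},
])

```text
t: 34.52
eef_pos: [548.2, 448.7, 77.4]
tcp_rot: [0.021, 1.0, -0.0, -0.0]
ft_force: [0.4, 0.4, -1.3]
gripper_width: 61.5
```

>>> carry_out([
  {"delta_pos":[0,0,2],"turn":[0,0,0],"gripper":50},
  {"delta_pos":[0,0,2],"turn":[0,0,0],"gripper":50},
])

```text
t: 34.78
eef_pos: [548.6, 449.0, 76.2]
tcp_rot: [0.021, 1.0, 0.0, 0.0]
ft_force: [0.3, 0.5, -1.1]
gripper_width: 61.9
```

>>> carry_out([
  {"delta_pos":[0,0,1],"turn":[0,0,0],"gripper":50},
  {"delta_pos":[0,0,1],"turn":[0,0,0],"gripper":50},
])

```text
t: 35.02
eef_pos: [548.6, 449.1, 75.5]
tcp_rot: [0.021, 1.0, 0.0, 0.0]
ft_force: [0.4, -0.6, 1.5]
gripper_width: 61.4
```

```bash
python3 - <<'E'
from h import *
did([1.2,.5,35],0)
im,d=snapshot("scene"); w=cloud("scene",d)
cv2.imwrite("pics/j5.png",cv2.resize(im[180:320,200:340,::-1],(600,600),interpolation=cv2.INTER_CUBIC))
c=getcmd()["p"]; print(fit_dish(w,c[0]-1,c[1]-1.5,57.5))
E
```

```text
cmd [548.2 449.   75. ] 177.6 meas [548.6 449.1  75.5] 177.6 t 35.02 F [ 0.4 -0.6  1.5] w 61.4 q [ 0.69  0.6   0.04  1.   -0.    0.73]
(array([547.51837907, 447.60438024,  57.05413719]), 837, np.float64(1.0720021615541053))
```

>>> carry_out([
  {"delta_pos":[0,0,1],"turn":[0,0,0],"gripper":50},
  {"delta_pos":[0,0,1],"turn":[0,0,0],"gripper":50},
])

```text
t: 35.33
eef_pos: [548.7, 449.1, 75.4]
tcp_rot: [0.021, 1.0, 0.0, 0.0]
ft_force: [-2.0, -1.5, 7.5]
gripper_width: 61.4
```

>>> carry_out([
  {"delta_pos":[0,0,-0.5],"turn":[0,0,0],"gripper":90},
  {"delta_pos":[0,0,-0.5],"turn":[0,0,0],"gripper":100},
  {"delta_pos":[0,0,-0.5],"turn":[0,0,0],"gripper":100},
  {"delta_pos":[0,0,-25],"turn":[0,0,0],"gripper":100},
  {"delta_pos":[0,0,-75],"turn":[0,0,0],"gripper":100},
  {"delta_pos":[50,-30,-90],"turn":[0,0,0],"gripper":100},
  {"delta_pos":[80,-90,-90],"turn":[0,0,0],"gripper":100},
  {"delta_pos":[80,-140,-90],"turn":[0,0,0],"gripper":100},
  {"delta_pos":[80,-140,-90],"turn":[0,0,0],"gripper":100},
])

```text
t: 36.45
eef_pos: [461.5, 309.3, 164.2]
tcp_rot: [0.022, 1.0, -0.001, -0.0]
ft_force: [-0.3, 0.3, 0.3]
gripper_width: 85.6
```

```bash
python3 - <<'E'
from h import *
did([80,-140,-89],0)
for c in("scene","top"):
    im,d=snapshot(c); w=cloud(c,d); cv2.imwrite(f"pics/{c}12.png",im[:,:,::-1])
    for n,p in dict(stand=(548,446.8,57.5),d=(662,179.5,0)).items():
        r=fit_dish(w,*p); print(n,c,np.round(r[0],1),r[1],round(r[2],2))
    cv2.imwrite(f"pics/{c}12c.png",cv2.resize(im[200:280,320:400,::-1] if c=="scene" else im[155:235,340:420,::-1],(600,600),interpolation=cv2.INTER_CUBIC))
plan((480,180,150,184.8),(661.6,180,140,184.8),(661.6,180,60,184.8))
E
```

```text
cmd [462.5 312.4 164. ] 177.6 meas [461.5 309.3 164.2] 177.4 t 36.45 F [-0.3  0.3  0.3] w 85.6 q [ 0.59  0.27 -0.26  1.04 -0.    0.64]
stand scene [547.6 447.5  57.1] 846 1.01
d scene [6.616e+02 1.782e+02 1.000e-01] 461 0.98
stand top [549.5 447.4  58. ] 449 1.13
d top [663.5 180.5   0.7] 705 1.34
delta [-23.0, -131.6, 14.0] turnz -0.125
delta [-204.5, -124.0, 24.0] turnz -0.125
delta [-204.5, -124.0, 104.0] turnz -0.125
```

View pics/top12c.png

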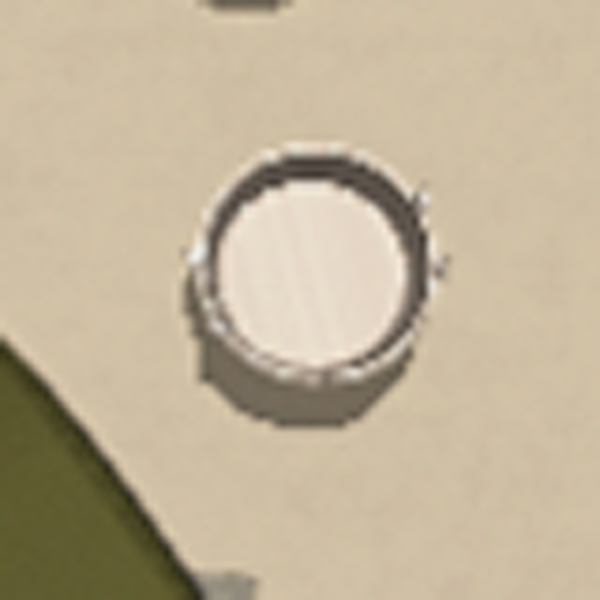

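View pics/scene12.png

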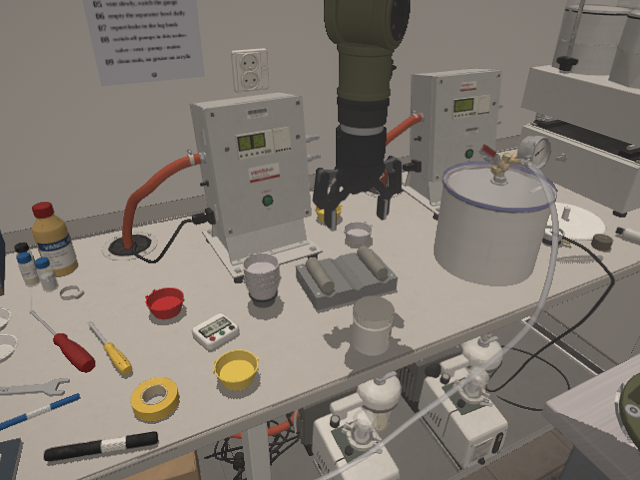

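```bash
python3 - <<'E'
from h import *
plan((480,190,150,130),(662.4,179.4,140,104.6),(662.4,179.4,35,104.6))
E
```

```text
delta [-22.6, -121.6, 14.0] turnz 0.831
delta [-205.3, -124.6, 24.0] turnz 1.274
delta [-205.3, -124.6, 129.0] turnz 1.274
```

>>> carry_out([
  {"delta_pos":[-5,-30,3],"turn":[0,0,0.17],"gripper":100},
  {"delta_pos":[-10,-60,6],"turn":[0,0,0.34],"gripper":100},
  {"delta_pos":[-16,-90,10],"turn":[0,0,0.51],"gripper":100},
  {"delta_pos":[-23,-121,14],"turn":[0,0,0.68],"gripper":100},
  {"delta_pos":[-65,-122,17],"turn":[0,0,0.85],"gripper":100},
  {"delta_pos":[-110,-123,20],"turn":[0,0,1.02],"gripper":100},
  {"delta_pos":[-155,-124,24],"turn":[0,0,1.18],"gripper":100},
  {"delta_pos":[-190,-124.6,35],"turn":[0,0,1.274],"gripper":100},
  {"delta_pos":[-205.3,-124.6,65],"turn":[0,0,1.274],"gripper":100},
  {"delta_pos":[-205.3,-124.6,100],"turn":[0,0,1.274],"gripper":100},
  {"delta_pos":[-205.3,-124.6,122],"turn":[0,0,1.274],"gripper":100},
  {"delta_pos":[-205.3,-124.6,122],"turn":[0,0,1.274],"gripper":100},
])

```text
t: 38.05
eef_pos: [661.4, 180.0, 39.1]
tcp_rot: [0.611, 0.792, -0.002, -0.001]
ft_force: [-1.3, 0.6, 0.6]
gripper_width: 84.9
```

```bash
python3 - <<'E'
from h import *
did([-205.3,-124.6,122],1.274)
im,d=snapshot("scene"); w=cloud("scene",d)
cv2.imwrite("pics/k1.png",cv2.resize(im[140:280,290:430,::-1],(600,600),interpolation=cv2.INTER_CUBIC))
print(fit_dish(w,661.6,178.2,0))
E
```

```text
cmd [662.4 179.4  42. ] 104.6 meas [661.4 180.   39.1] 104.7 t 38.05 F [-1.3  0.6  0.6] w 84.9 q [ 0.27  0.6  -0.07  0.91  0.    1.58]
(array([6.61799729e+02, 1.78419544e+02, 2.85750226e-01]), 459, np.float64(0.9411123938158409))
```

View pics/k1.png

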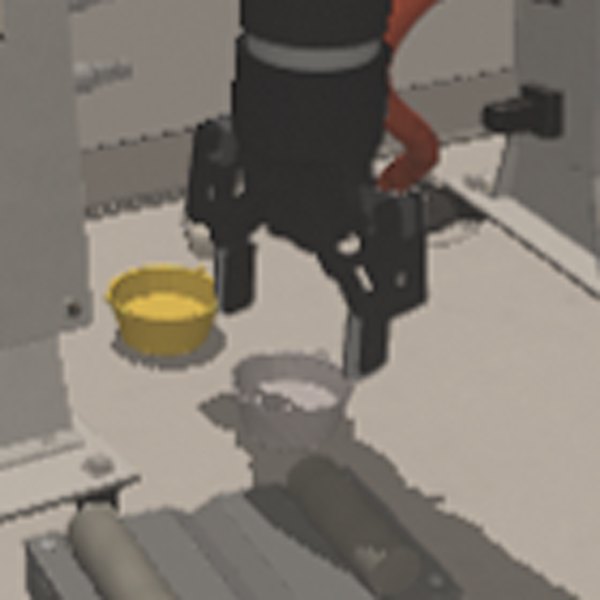

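>>> carry_out([
  {"delta_pos":[0,0,13],"turn":[0,0,0],"gripper":100},
  {"delta_pos":[0,0,22],"turn":[0,0,0],"gripper":100},
  {"delta_pos":[0,0,26],"turn":[0,0,0],"gripper":100},
  {"delta_pos":[0,0,26],"turn":[0,0,0],"gripper":100},
  {"delta_pos":[0,0,26],"turn":[0,0,0],"gripper":75},
  {"delta_pos":[0,0,26],"turn":[0,0,0],"gripper":50},
  {"delta_pos":[0,0,26],"turn":[0,0,0],"gripper":50},
  {"delta_pos":[0,0,26],"turn":[0,0,0],"gripper":50},
])

```text
t: 39.1
eef_pos: [663.1, 179.4, 17.6]
tcp_rot: [0.612, 0.791, 0.001, 0.0]
ft_force: [-2.5, -0.4, 6.4]
gripper_width: 62.1
```

>>> carry_out([
  {"delta_pos":[0,0,-10],"turn":[0,0,0],"gripper":50},
  {"delta_pos":[0,0,-30],"turn":[0,0,0],"gripper":50},
  {"delta_pos":[0,0,-60],"turn":[0,0,0],"gripper":50},
  {"delta_pos":[0,0,-60],"turn":[0,0,0],"gripper":50},
])

```text
t: 39.6
eef_pos: [665.3, 180.1, 80.2]
tcp_rot: [0.611, 0.791, 0.003, 0.002]
ft_force: [0.9, 0.4, -1.4]
gripper_width: 61.8
```

```bash
python3 - <<'E'
from h import *
did([0,0,-34],0)
im,d=snapshot("scene"); w=cloud("scene",d)
cv2.imwrite("pics/k2.png",cv2.resize(im[140:280,290:430,::-1],(600,600),interpolation=cv2.INTER_CUBIC))
print(fit_dish(w,661.6,178.2,60))
plan((662.4,179.4,140,104.6),(520,210,150,130),(500,380,150,160),(549.0,448.6,140,177.6))
E
```

```text
cmd [662.4 179.4  76. ] 104.6 meas [665.3 180.1  80.2] 104.6 t 39.6 F [ 0.9  0.4 -1.4] w 61.8 q [ 0.26  0.56 -0.03  0.98  0.    1.58]
(array([663.21064129, 178.79251789,  62.59083822]), 367, np.float64(1.3149700813990302))
delta [0.0, -0.0, -64.0] turnz 0.0
delta [65.6, -130.1, -74.0] turnz -0.443
delta [235.1, -106.5, -74.0] turnz -0.967
delta [289.1, -41.8, -64.0] turnz -1.274
```

View pics/k2.png

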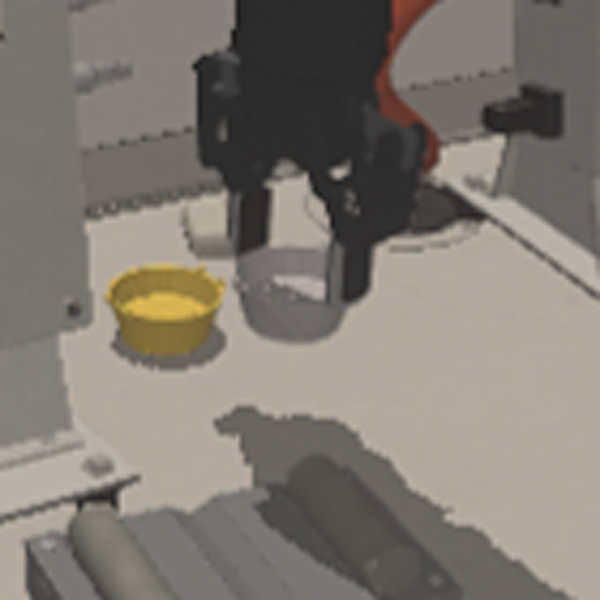

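>>> carry_out([
  {"delta_pos":[0,0,-40],"turn":[0,0,0],"gripper":50},
  {"delta_pos":[10,-22,-68],"turn":[0,0,0],"gripper":50},
  {"delta_pos":[28,-60,-74],"turn":[0,0,-0.1],"gripper":50},
  {"delta_pos":[48,-98,-74],"turn":[0,0,-0.27],"gripper":50},
  {"delta_pos":[75,-130,-74],"turn":[0,0,-0.44],"gripper":50},
  {"delta_pos":[115,-125,-74],"turn":[0,0,-0.6],"gripper":50},
  {"delta_pos":[160,-118,-74],"turn":[0,0,-0.76],"gripper":50},
  {"delta_pos":[205,-110,-74],"turn":[0,0,-0.92],"gripper":50},
  {"delta_pos":[240,-95,-74],"turn":[0,0,-1.08],"gripper":50},
  {"delta_pos":[268,-68,-70],"turn":[0,0,-1.22],"gripper":50},
  {"delta_pos":[289.1,-41.8,-64],"turn":[0,0,-1.274],"gripper":50},
  {"delta_pos":[289.1,-41.8,-64],"turn":[0,0,-1.274],"gripper":50},
])

```text
t: 41.15
eef_pos: [549.1, 449.6, 137.4]
tcp_rot: [0.02, 1.0, -0.001, -0.001]
ft_force: [-0.6, 0.6, -0.8]
gripper_width: 61.5
```

```bash
python3 - <<'E'
from h import *
did([289.1,-41.8,-64],-1.274)
E
```

```text
cmd [549.  448.6 140. ] 177.6 meas [549.1 449.6 137.4] 177.7 t 41.15 F [-0.6  0.6 -0.8] w 61.5 q [0.69 0.57 0.12 1.13 0.   0.73]
```

>>> carry_out([
  {"delta_pos":[0,0,10],"turn":[0,0,0],"gripper":50},
  {"delta_pos":[0,0,20],"turn":[0,0,0],"gripper":50},
  {"delta_pos":[0,0,20],"turn":[0,0,0],"gripper":50},
  {"delta_pos":[0,0,20],"turn":[0,0,0],"gripper":50},
])

```text
t: 41.65
eef_pos: [549.1, 448.2, 120.3]
tcp_rot: [0.021, 1.0, 0.0, 0.0]
ft_force: [0.5, -0.3, -1.5]
gripper_width: 61.7
```

```bash
python3 - <<'E'
from h import *
did([0,0,20])
im,d=snapshot("scene"); w=cloud("scene",d)
cv2.imwrite("pics/k4.png",cv2.resize(im[180:320,200:340,::-1],(600,600),interpolation=cv2.INTER_CUBIC))
c=getcmd()["p"]; print(fit_dish(w,c[0]-1,c[1]-1.5,c[2]-17))
E
```

```text
cmd [549.  448.6 120. ] 177.6 meas [549.1 448.2 120.3] 177.6 t 41.65 F [ 0.5 -0.3 -1.5] w 61.7 q [0.68 0.57 0.09 1.09 0.   0.73]
(array([546.96256602, 447.00130708, 102.59935546]), 789, np.float64(0.9638705272127431))
```

View pics/k4.png

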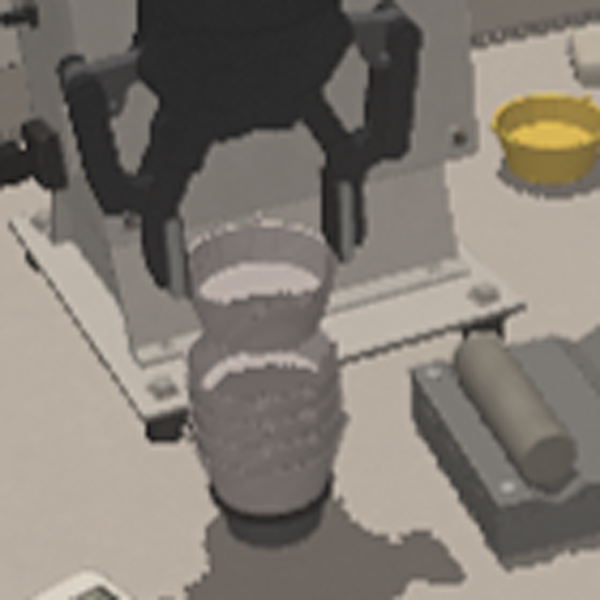

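>>> carry_out([
  {"delta_pos":[-0.6,0.4,10],"turn":[0,0,0],"gripper":50},
  {"delta_pos":[-0.6,0.4,20],"turn":[0,0,0],"gripper":50},
  {"delta_pos":[-0.6,0.4,28],"turn":[0,0,0],"gripper":50},
  {"delta_pos":[-0.6,0.4,30.5],"turn":[0,0,0],"gripper":50},
  {"delta_pos":[-0.6,0.4,30.5],"turn":[0,0,0],"gripper":50},
])

```text
t: 42.32
eef_pos: [549.7, 448.8, 89.1]
tcp_rot: [0.021, 1.0, -0.0, -0.0]
ft_force: [0.1, 0.6, -0.4]
gripper_width: 61.7
```

>>> carry_out([
  {"delta_pos":[0,0,2],"turn":[0,0,0],"gripper":50},
  {"delta_pos":[0,0,2],"turn":[0,0,0],"gripper":50},
])

```text
t: 42.58
eef_pos: [549.9, 449.0, 87.7]
tcp_rot: [0.021, 1.0, 0.0, 0.0]
ft_force: [-0.3, -0.2, -0.8]
gripper_width: 61.7
```

>>> carry_out([
  {"delta_pos":[0,0,1],"turn":[0,0,0],"gripper":50},
  {"delta_pos":[0,0,1],"turn":[0,0,0],"gripper":50},
])

```text
t: 42.82
eef_pos: [550.0, 449.0, 86.9]
tcp_rot: [0.021, 1.0, 0.0, 0.0]
ft_force: [-0.3, -0.2, 1.3]
gripper_width: 61.7
```

>>> carry_out([
  {"delta_pos":[0,0,1],"turn":[0,0,0],"gripper":50},
  {"delta_pos":[0,0,1],"turn":[0,0,0],"gripper":50},
])

```text
t: 43.08
eef_pos: [550.0, 449.0, 86.9]
tcp_rot: [0.021, 1.0, 0.0, 0.0]
ft_force: [-1.7, -1.2, 7.2]
gripper_width: 61.8
```

```bash
python3 - <<'E'
from h import *
did([-.6,.4,34.5],0)
im,d=snapshot("scene"); w=cloud("scene",d)
cv2.imwrite("pics/k5.png",cv2.resize(im[180:320,200:340,::-1],(600,600),interpolation=cv2.INTER_CUBIC))
c=getcmd()["p"]; print(fit_dish(w,c[0]-1,c[1]-1.5,69.2))
E
```

```text
cmd [549.6 449.   85.5] 177.6 meas [550.  449.   86.9] 177.6 t 43.08 F [-1.7 -1.2  7.2] w 61.8 q [ 0.68  0.6   0.05  1.02 -0.    0.73]
(array([547.05854528, 447.78503291,  69.06954575]), 841, np.float64(1.1177310776763345))
```

View pics/k5.png

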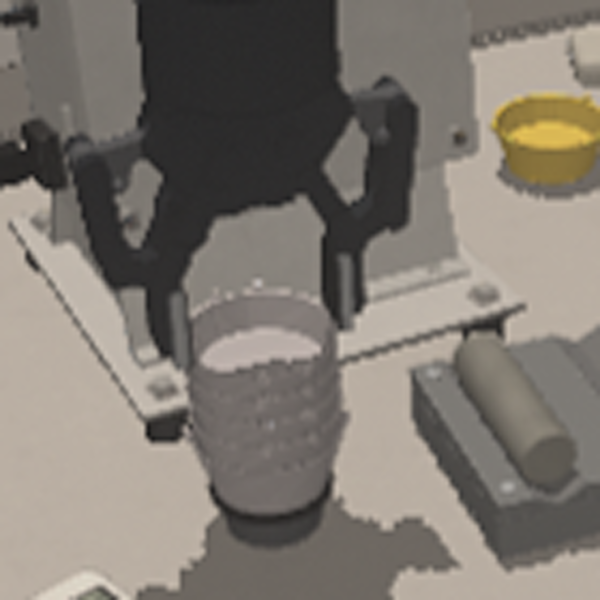

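Fully home: the underside measures 69.1 and 33.3 + 36 = 69.3 is expected. I'm releasing the dish and moving back far enough to see everything.

>>> carry_out([
  {"delta_pos":[0,0,-0.5],"turn":[0,0,0],"gripper":90},
  {"delta_pos":[0,0,-0.5],"turn":[0,0,0],"gripper":100},
  {"delta_pos":[0,0,-0.5],"turn":[0,0,0],"gripper":100},
  {"delta_pos":[0,0,-25],"turn":[0,0,0],"gripper":100},
  {"delta_pos":[0,0,-75],"turn":[0,0,0],"gripper":100},
  {"delta_pos":[40,-20,-110],"turn":[0,0,0],"gripper":100},
  {"delta_pos":[70,-75,-115],"turn":[0,0,0],"gripper":100},
  {"delta_pos":[90,-135,-115],"turn":[0,0,0],"gripper":100},
  {"delta_pos":[110,-195,-115],"turn":[0,0,0],"gripper":100},
  {"delta_pos":[130,-255,-115],"turn":[0,0,0],"gripper":100},
  {"delta_pos":[130,-285,-115],"turn":[0,0,0],"gripper":100},
  {"delta_pos":[130,-285,-115],"turn":[0,0,0],"gripper":100},
])

```text
t: 44.62
eef_pos: [407.6, 167.9, 200.8]
tcp_rot: [0.022, 1.0, 0.0, 0.0]
ft_force: [0.4, 0.8, -0.4]
gripper_width: 85.2
```

```bash
python3 - <<'E'
from h import *
did([130,-285,-115],0)
for c in("scene","top"):
    im,d=snapshot(c); w=cloud(c,d); cv2.imwrite(f"pics/{c}13.png",im[:,:,::-1])
    r=fit_dish(w,548,447,69.2); print(c,np.round(r[0],1),r[1],round(r[2],2))
    for p in((523.7,229.3,38),(531,340.5,38)):
        r=fit_core(w,*p); print(c,np.round(r[0],1),np.round(r[1:],2))
    for r in finder.mark_of("timer",c)[:1]: print(np.round(r["point"],1),round(r["confidence"],2))
    for r in finder.mark_of("core_a",c): print("core",np.round(r["point"],1),round(r["confidence"],2))
    for r in finder.mark_of("dish_a",c): print("dish",np.round(r["point"],1),round(r["confidence"],2))
    b=(185,305,220,340) if c=="scene" else (205,325,220,400)
    cv2.imwrite(f"pics/{c}13c.png",cv2.resize(im[b[0]:b[1],b[2]:b[3],::-1],None,fx=4.4,fy=4.4,interpolation=cv2.INTER_CUBIC))
E
```

```text
cmd [407.9 169.6 200.5] 177.6 meas [407.6 167.9 200.8] 177.4 t 44.62 F [ 0.4  0.8 -0.4] w 85.2 q [ 0.39  0.03 -0.46  1.08 -0.    0.44]
scene [550.3 444.   69.1] 858 1.26
scene [522.2 228.1  37.4] [176.3   84.11 355.     1.72]
scene [529.6 340.1  37.3] [175.84  85.06 401.     1.59]
[498.4 552.2  -1.1] 0.67
core [532.5 341.1  42.1] 0.97
core [524.  232.3  37.8] 0.72
dish [783.8 195.2  -2.4] 0.81
dish [ 5.968e+02  6.188e+02 -3.000e-01] 0.81
dish [546.8 445.9  54.1] 0.74
dish [551.3 448.4  34.1] 0.72
dish [550.3 447.9  47.7] 0.65
dish [550.6 445.7  68.2] 0.57
top [552.  443.4  69.7] 861 1.35
top [524.7 230.5  37.9] [176.45  82.79 546.     1.71]
top [531.2 341.1  37.9] [177.44  82.58 524.     1.61]
[500.1 551.6   3. ] 0.72
core [524.2 229.   40. ] 0.96
core [531.7 339.9  36.9] 0.95
dish [3.903e+02 5.538e+02 3.000e-01] 0.86
dish [554.  443.4  67.3] 0.74
dish [5.978e+02 6.112e+02 5.000e-01] 0.68
dish [781.2 196.8   1.8] 0.58
dish [548.8 446.9  34.4] 0.52
dish [549.5 444.5  47.3] 0.51
dish [549.  444.6  54.6] 0.43
```

View pics/scene13.png

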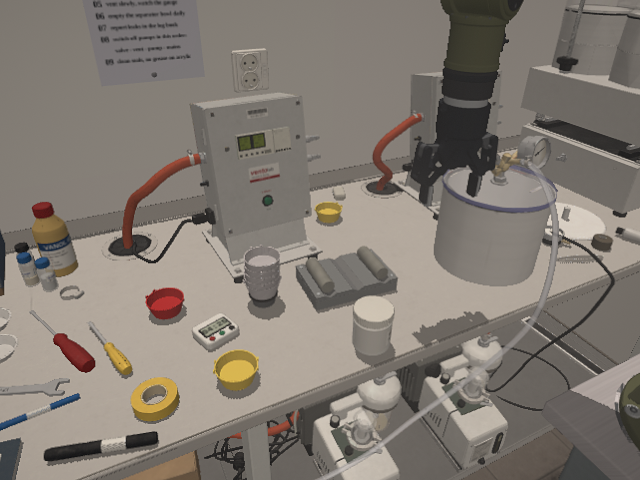

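View pics/top13c.png

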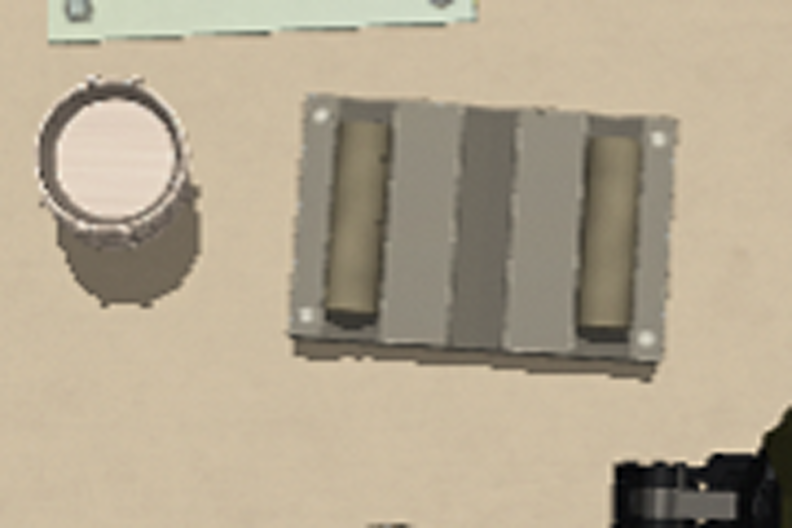

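View pics/scene13c.png

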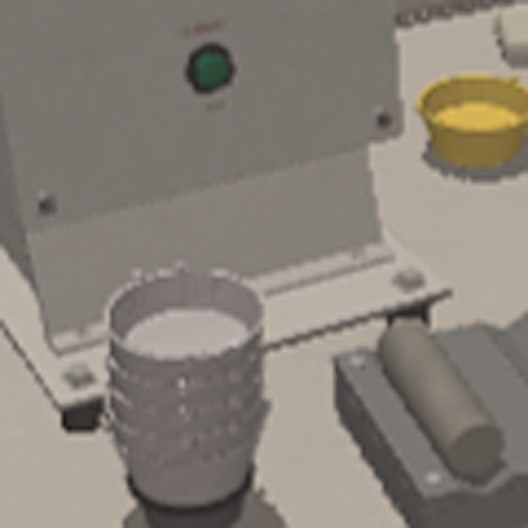

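```bash
python3 - <<'E'
from h import *
for c in("scene","top"):
    im,d=snapshot(c); w=cloud(c,d).reshape(-1,3)
    x,y=(550.3,444) if c=="scene" else (552,443.4)
    q=w[(np.hypot(w[:,0]-x,w[:,1]-y)<22)&(abs(w[:,2]-81)<6)]
    A=np.c_[q[:,0]-x,q[:,1]-y,np.ones(len(q))]; s=np.linalg.lstsq(A,q[:,2],rcond=None)[0]; print(c,len(q),"floor slope deg",np.degrees(s[:2]),"z",s[2])
    r=fit_dish(w,x,y,69.2); print(r[0],r[2])
    # rim heights
    q=w[(abs(np.hypot(w[:,0]-r[0][0],w[:,1]-r[0][1])-32)<1.6)&(w[:,2]>92)]
    A=np.c_[q[:,0]-x,q[:,1]-y,np.ones(len(q))]; s=np.linalg.lstsq(A,q[:,2],rcond=None)[0]; print("rim",len(q),np.degrees(s[:2]),s[2])
print(telemetry.read_state()["t"])
E
```

```text
scene 147 floor slope deg [-0.03875318  0.52730662] z 81.29291612815688
[550.45677778 444.03370306  69.06528041] 1.2817763117189311
rim 155 [-0.84036913  0.52009371] 95.91690977740868
top 417 floor slope deg [-0.16746353  0.05342448] z 81.64140934493807
[551.90426618 443.41428549  69.86954545] 1.366651749254398
rim 143 [-1.68831211 -0.05177446] 97.37757762603917
45.125
```

```bash
python3 - <<'E'
from h import *
from scipy.optimize import least_squares
im,d=snapshot("scene"); w=cloud("scene",d).reshape(-1,3)
for k in range(5):
    zb=21.4+12*k
    m=(np.hypot(w[:,0]-548.5,w[:,1]-446)<42)&(w[:,2]>zb+17.5)&(w[:,2]<zb+27)
    q=w[m]; r0=np.hypot(q[:,0]-548.5,q[:,1]-446); 
    # outer front side only: facing camera
    v=np.array([-119.8-548,666-446.]); v/=np.linalg.norm(v)
    q=q[((q[:,:2]-[548.5,446])@v>5)&(r0>26)]
    f=lambda p:np.hypot(q[:,0]-p[0],q[:,1]-p[1])-(24.5+8.5*(q[:,2]-zb)/28)
    s=least_squares(f,[548,446.5],loss="soft_l1",f_scale=1); print(k,len(q),np.round(s.x,1),round(np.sqrt(np.mean(s.fun**2)),2))
E
```

```text
0 119 [549.2 446.2] 1.96
1 129 [550.1 446.4] 2.13
2 120 [550.7 445.6] 1.7
3 112 [551.5 444.4] 1.59
4 93 [552.1 443. ] 1.35
```

```bash
python3 - <<'E'
from h import *
plan((549.4,448.4,190,177.6),(549.4,448.4,120,177.6),(549.4,448.4,86,177.6))
E
```

```text
delta [-129.8, 284.4, 10.5] turnz 0.0
delta [-129.8, 284.4, 80.5] turnz 0.0
delta [-129.8, 284.4, 114.5] turnz 0.0
```

>>> carry_out([
  {"delta_pos":[-22,50,0],"turn":[0,0,0],"gripper":100},
  {"delta_pos":[-44,100,0],"turn":[0,0,0],"gripper":100},
  {"delta_pos":[-66,150,0],"turn":[0,0,0],"gripper":100},
  {"delta_pos":[-88,200,0],"turn":[0,0,0],"gripper":100},
  {"delta_pos":[-110,245,5],"turn":[0,0,0],"gripper":100},
  {"delta_pos":[-129.8,284.4,10],"turn":[0,0,0],"gripper":100},
  {"delta_pos":[-129.8,284.4,30],"turn":[0,0,0],"gripper":100},
  {"delta_pos":[-129.8,284.4,60],"turn":[0,0,0],"gripper":100},
  {"delta_pos":[-129.8,284.4,80],"turn":[0,0,0],"gripper":100},
  {"delta_pos":[-129.8,284.4,80],"turn":[0,0,0],"gripper":100},
])

```text
t: 46.42
eef_pos: [548.2, 447.5, 118.1]
tcp_rot: [0.021, 1.0, -0.001, -0.002]
ft_force: [0.5, 0.4, -0.3]
gripper_width: 85.3
```

```bash
python3 - <<'E'
from h import *
did([-129.8,284.4,80])
im,d=snapshot("scene"); w=cloud("scene",d)
cv2.imwrite("pics/l1.png",cv2.resize(im[180:320,200:340,::-1],(600,600),interpolation=cv2.INTER_CUBIC))
print(fit_dish(w,550.4,444,69.1))
E
```

```text
cmd [549.4 448.4 120.5] 177.6 meas [548.2 447.5 118.1] 177.6 t 46.42 F [ 0.5  0.4 -0.3] w 85.3 q [0.68 0.58 0.09 1.09 0.   0.73]
(array([550.25668413, 444.13256241,  69.13669484]), 860, np.float64(1.2442514997173137))
```

View pics/l1.png

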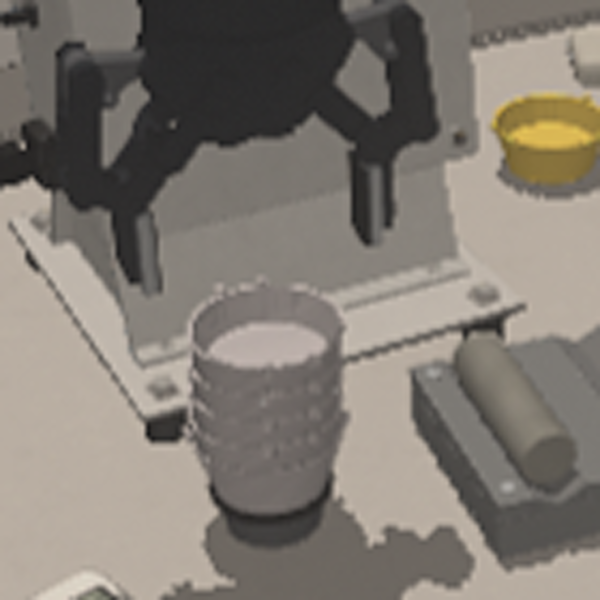

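>>> carry_out([
  {"delta_pos":[0,0,15],"turn":[0,0,0],"gripper":100},
  {"delta_pos":[0,0,28],"turn":[0,0,0],"gripper":100},
  {"delta_pos":[0,0,34],"turn":[0,0,0],"gripper":100},
  {"delta_pos":[0,0,34],"turn":[0,0,0],"gripper":90},
  {"delta_pos":[0,0,34],"turn":[0,0,0],"gripper":80},
  {"delta_pos":[0,0,34],"turn":[0,0,0],"gripper":70},
  {"delta_pos":[0,0,34],"turn":[0,0,0],"gripper":60},
  {"delta_pos":[0,0,34],"turn":[0,0,0],"gripper":60},
])

```text
t: 47.48
eef_pos: [550.3, 448.5, 88.1]
tcp_rot: [0.021, 1.0, 0.0, 0.001]
ft_force: [-0.9, -1.5, 5.0]
gripper_width: 62.1
```

>>> carry_out([
  {"delta_pos":[1.5,0,0],"turn":[0,0,0],"gripper":60},
  {"delta_pos":[2.5,0,0],"turn":[0,0,0],"gripper":60},
  {"delta_pos":[2.5,0,0],"turn":[0,0,0],"gripper":60},
])

```text
t: 47.85
eef_pos: [548.9, 448.8, 88.2]
tcp_rot: [0.021, 1.0, 0.001, 0.002]
ft_force: [3.7, -1.8, 5.4]
gripper_width: 61.7
```

```bash
python3 - <<'E'
from h import *
did([2.5,0,34])
im,d=snapshot("scene"); w=cloud("scene",d)
cv2.imwrite("pics/l2.png",cv2.resize(im[180:320,200:340,::-1],(600,600),interpolation=cv2.INTER_CUBIC))
print(fit_dish(w,548.4,447,69.1))
E
```

```text
cmd [546.9 448.5  86.5] 177.6 meas [548.9 448.8  88.2] 177.6 t 47.85 F [ 3.7 -1.8  5.4] w 61.7 q [ 0.69  0.59  0.05  1.02 -0.    0.73]
(array([549.71819863, 446.82510656,  69.1223646 ]), 815, np.float64(1.110539664517771))
```

View pics/l2.png

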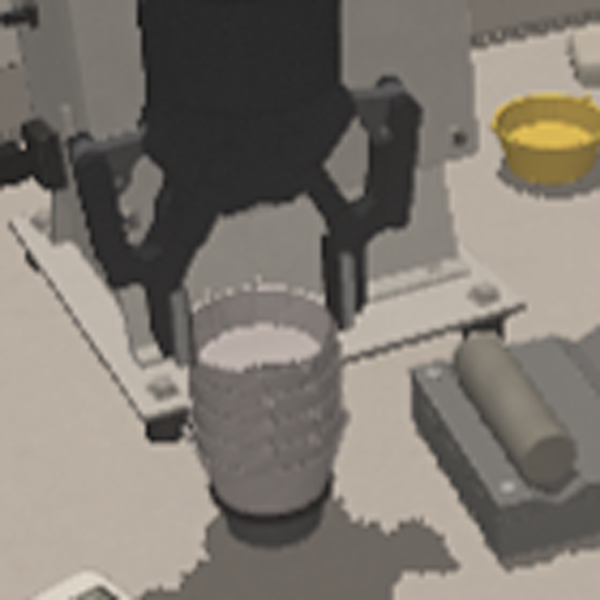

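>>> carry_out([
  {"delta_pos":[0,0,-0.5],"turn":[0,0,0],"gripper":75},
  {"delta_pos":[0,0,-0.5],"turn":[0,0,0],"gripper":85},
  {"delta_pos":[0,0,-0.5],"turn":[0,0,0],"gripper":100},
  {"delta_pos":[0,0,-0.5],"turn":[0,0,0],"gripper":100},
])

```text
t: 48.4
eef_pos: [546.6, 448.3, 86.5]
tcp_rot: [0.021, 1.0, -0.0, -0.0]
ft_force: [-0.0, -0.4, -0.6]
gripper_width: 85.3
```

```bash
python3 - <<'E'
from h import *
did([0,0,-.5])
im,d=snapshot("scene"); w=cloud("scene",d)
print(fit_dish(w,549,446.5,69.1))
E
```

```text
cmd [546.9 448.5  87. ] 177.6 meas [546.6 448.3  86.5] 177.6 t 48.4 F [-0.  -0.4 -0.6] w 85.3 q [0.69 0.59 0.04 1.02 0.   0.73]
(array([548.60018494, 446.85388554,  69.10495412]), 842, np.float64(0.9142223963158265))
```

>>> carry_out([
  {"delta_pos":[0,0,-15],"turn":[0,0,0],"gripper":100},
  {"delta_pos":[0,0,-50],"turn":[0,0,0],"gripper":100},
  {"delta_pos":[0,0,-105],"turn":[0,0,0],"gripper":100},
  {"delta_pos":[0,0,-115],"turn":[0,0,0],"gripper":100},
  {"delta_pos":[30,-50,-115],"turn":[0,0,0],"gripper":100},
  {"delta_pos":[55,-105,-115],"turn":[0,0,0],"gripper":100},
  {"delta_pos":[80,-165,-115],"turn":[0,0,0],"gripper":100},
  {"delta_pos":[105,-225,-115],"turn":[0,0,0],"gripper":100},
  {"delta_pos":[130,-280,-115],"turn":[0,0,0],"gripper":100},
  {"delta_pos":[130,-280,-115],"turn":[0,0,0],"gripper":100},
  {"delta_pos":[130,-280,-115],"turn":[0,0,0],"gripper":100},
])

```text
t: 49.82
eef_pos: [406.0, 174.2, 202.7]
tcp_rot: [0.021, 1.0, 0.0, 0.001]
ft_force: [-0.6, 1.5, 0.7]
gripper_width: 85.5
```

```bash
python3 - <<'E'
from h import *
did([130,-280,-114.5])
for c in("scene","top"):
    im,d=snapshot(c); w=cloud(c,d); cv2.imwrite(f"pics/{c}14.png",im[:,:,::-1])
    r=fit_dish(w,549,446.5,69.2); print(c,np.round(r[0],1),r[1],round(r[2],2))
    W=w.reshape(-1,3);x,y=r[0][:2]
    q=W[(np.hypot(W[:,0]-x,W[:,1]-y)<22)&(abs(W[:,2]-81)<6)]
    A=np.c_[q[:,0]-x,q[:,1]-y,np.ones(len(q))]; s=np.linalg.lstsq(A,q[:,2],rcond=None)[0]; print("floor slope deg",np.degrees(s[:2]),"z",s[2])
    for p in((523.7,229.3,38),(531,340.5,38)):
        r=fit_core(w,*p); print(c,np.round(r[0],1),np.round(r[1:],2))
E
```

```text
cmd [405.3 174.1 201.5] 177.6 meas [406.  174.2 202.7] 177.6 t 49.83 F [-0.6  1.5  0.7] w 85.5 q [ 0.41  0.03 -0.46  1.08  0.    0.45]
scene [548.7 446.8  69.2] 841 0.92
floor slope deg [-0.93451071  0.10271674] z 81.42215457022587
scene [522.5 228.2  37.2] [175.51  84.87 360.     1.68]
scene [529.8 339.9  37.3] [175.9   84.65 400.     1.8 ]
top [550.5 446.2  69.8] 904 1.39
floor slope deg [-0.21069449  0.38755962] z 81.64517709068691
top [524.6 230.5  38. ] [176.33  83.07 546.     1.7 ]
top [531.2 341.   37.6] [177.58  82.55 523.     1.59]
```

View pics/scene14.png

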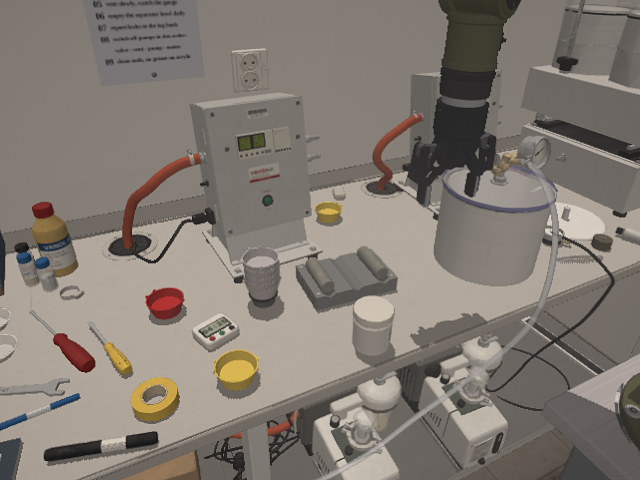

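View pics/top14.png

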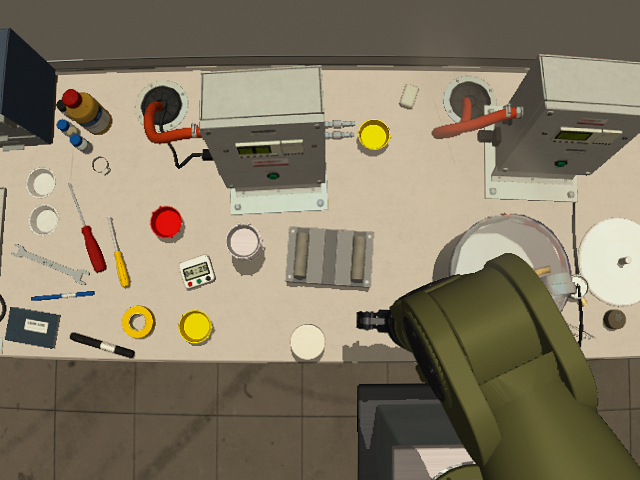

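The stack is upright and fully home: top dish underside at 69.2, level, within 1.5 mm of the stand's axis. Both cores lie in their grooves and the timer hasn't moved. I'm handing the job in.

```bash
python3 - <<'E'
from h import *
print(order.job_done()); print(telemetry.read_state()["t"])
E
```

```text
the job is handed in; nothing more can be done
None
the job is handed in; nothing more can be done
```

The job is done and handed in at about 50 s; the hand-in gave no verdict. Only two cores were there (core_c was absent).

**Cores:** I lowered one into groove_1 and one into groove_3 until the wrist felt contact, about 10 N, before letting go. In the last pictures their axes are 37–38 mm above the bench, against the expected 38. Both lie along the grooves, with their ends inside the rack.

**Dishes:** All four loose dishes are nested in the stand dish. The top one's underside measured 69.2 mm (scene camera) and 69.8 mm (top camera), against about 69.4 expected. It is level to within about 1°.

**What disagreed:**
- **Stack lean:** After I released the last dish, the stack had shifted and leaned about 4–5 mm at the top, within the play between dishes. It was still fully home. I don't know the cause; it may have been the knock the task warned of. I gripped the top dish again and straightened the stack, and it then sat within about 1.5 mm of the stand's axis.
- **Cameras:** The two cameras disagree by about 2 mm sideways throughout, which is within the calibration you gave.

The timer stayed where it was, to within measuring error (about 2 mm).

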